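# Tuck a pile of plates into a lipped magazine and latch it

## Robot

A 6-joint arm with a two-finger parallel gripper is mounted at the origin on the work surface. World frame = base frame: x ahead of the robot, y to its left, z up, the work surface at z = 0. Lengths are in m, angles in degrees, forces in N, time in s.
With the tool pointing down it reaches from about 0.425 to 1.125 m from the base axis. Payload 14.9 kg.
Tool frame: the origin (TCP) lies midway between the tips of the shut fingers; the grasp point (between the pads) lies 19 mm behind it; y points along the fingers, x is the direction in which the jaws open and shut, and the axes are right-handed (so a half turn about y gives the same grasp; the last joint's range is limited). The gripper opens to 91 mm and grips with 3 to 60 N. Pads are 32 mm wide; open, the fingers measure 118 mm over their backs; the gripper's body (76 mm by 178 mm) begins 60 mm behind the grasp point.
Start: joints at [-70.376, 21.709, 99.362, -0, 58.929, -1.908], TCP at [0.257, -0.651, 0.214] pointing down, gripper open.
Joint ranges: [-158.91, 158.91], [-42.39, 125.64], [0.06, 152.35], [-60.88, 240.88], [17.5, 164.5], [-176.32, 176.32]. Speed limits (degrees/s): [108.29, 108.29, 136.94, 180, 180, 180].

## Interface

Orientations are given as a 3x3 rotation matrix whose columns are the frame's x, y, z axes.
In Python, from cell import readout, viewer, arm gives the robot as it stands.
- The arm moves only by the tool arm_command, never from a script. Its arguments are lists of equal length, an entry for each row: "fingers": the closure in counts, from 0 (fully open) to 255 (shut); "translation": the shift along the tool's x, y, z in cm, a list of three; "angular": the turn, a rotation vector about the tool's x, y, z in rad, a list of three. A call has 1 to 5 rows; each row is the pose to reach, as a shift and turn from the pose measured when the call began, along the tool's axes at that moment; what a row does not reach only later rows make up. A row lasts 1/10 s, in which the tool goes at most 50 mm and 8.59 degrees, less where a joint would pass 70% of its speed; a pose out of reach is approached as far as the arm can. A call with a gripper value outside its range is refused whole. The fingers move at their own pace and stop on an object; "newtons" is the grip in N (left out, the last holds). Time passes only in rows, so rows that repeat a pose let the fingers close. It gives the time, the measured TCP pose, the force and the opening at its end, in the units of the state.
- readout.get_state(): the state, without advancing time (a new reading comes with each control period).
- viewer.grab_frame(name): name is "side" or "top" or "wrist"; returns (picture, depth): 420x560x3 uint8, red, green, blue; 420x560 float32, m along the optical axis (not along the pixel's ray), 0 where there is no reading.
- viewer.camera_params(name): a dict with "K" (3x3 intrinsics, pixels), "camera_from_world" (4x4, takes a point from world to camera coordinates). Camera axes: x right, y down, z forward; pixel columns grow to the right and rows downward; lengths in m; the calibration is good to about 2 mm. A picture is of the moment at which its call begins: read the wrist's pose just before it. camera_params takes no time and is no camera call; for the wrist camera it gives the pose at the moment of the call.
- arm.finish_job(): hands the job in, once; it reports no verdict.
The state is a dict: "clock": time; "joint_positions": joint angles; "joint_velocities": joint speeds; "joint_torque": joint torques, N m; "eef_pos": TCP position; "ee_rot": TCP orientation; "ft_force": force on the tool from outside, world axes, zero at the start; "ft_torque": the same for the moment, N m; "finger_gap": finger opening in m.
Only numpy, scipy, OpenCV 4.12 (cv2) and the standard library are available. Lean on these libraries where they do the work, as an engineer would, in place of code of your own. Each camera call takes 0.05 s, during which the arm holds its last target.

## Task

Pick up the pile of three long plates all together and load it into the plate magazine: tilt it, tuck its lower end under the lip of the robot-side wall, then lay the other end down so that the pile lies flat on the floor of the box, still in the same order. Only then swing the latch arm fully across the far end of the pile, let go, and leave everything else on the bench where it is.

Things in the scene. Friction and masses are not known exactly. Their poses are not given: they have to be found in the camera images.
- magazine: Open-sided box for plates, fixed to the bench. Origin: centre of its underside, on the bench (z = 0); x points from its lipped robot-side wall to its low far wall, y to its left, z up. Inside 116 mm long (x from -58 to +58) and 60 mm wide between four corner guides. All magazine points below are given in this frame, in mm.
- magazine_floor (a point): centre of the floor's top face, at x 0, y 0, z 24: a plywood block 116 long and only 46 wide, so fingers beside a seated pile may reach below the plates. A seated pile lies from z 24 to z 48.
- lip_edge (a point): middle of the free lower edge of the lip, at x -46, z 56. The lip is a 4 mm sheet covering the inside from x -58 to -46, its underside at z 56, top at z 60, 70 mm wide, so a long plate cannot go in level. The wall below it has its inner face at x -58 and is 6 mm thick.
- far_wall (a point): middle of the top inner edge of the low far wall, at x 58, z 42; wall 6 mm thick. The corner guides have the same top, z 42; they are 5 mm thick, at |y| 30 to 35 and |x| 40 to 58. Between them both long sides are open down to the bench over 80 mm, for the fingers.
- plate_low_c (a point): lowest of three long aluminium plates (each 110 x 56 x 8 mm, 90 to 185 g) stacked flush, 24 mm high, on a wooden offcut 90 x 44 x 22 mm, over which they stand out 6 mm at each long side. Point: centre of this plate, half-way up; x along its 110 mm, y across its 56 mm, z up.
- plate_mid_c (a point): middle plate (so this is also the centre of the pile), one of three long aluminium plates (each 110 x 56 x 8 mm, 90 to 185 g) stacked flush, 24 mm high, on a wooden offcut 90 x 44 x 22 mm, over which they stand out 6 mm at each long side. Point: centre of this plate, half-way up; x along its 110 mm, y across its 56 mm, z up.
- plate_top_c (a point): uppermost of three long aluminium plates (each 110 x 56 x 8 mm, 90 to 185 g) stacked flush, 24 mm high, on a wooden offcut 90 x 44 x 22 mm, over which they stand out 6 mm at each long side. Point: centre of this plate, half-way up; x along its 110 mm, y across its 56 mm, z up.
- latch_arm (a joint): swing of the latch arm about its upright axis (point latch_axis), rad. At angle a the arm points along (cos a, -sin a) in the magazine's x, y: 0 points away from the box along +x, clear of the opening; 1.57 is the end stop, fully across the far end of the pile, along -y. It grows clockwise seen from above, stays where it is left and needs about 0.5 N at the pin.
- latch_axis (a point): swing axis of the latch arm, on top of its 14 x 14 mm post, at x 48, y 43, z 50.5. The arm is a flat steel bar 14 mm wide, from z 50.5 to 56.5, reaching 73 mm from this axis.
- latch_pin (a point): upright black pin on the latch arm, 12 mm across, 66 mm from the swing axis, from z 56.5 to z 84.5 mm; point: on its axis at z 70.5. Push it sideways to swing the arm.
- short_low_c (a point): lower of the two short plates (80 x 56 x 8 mm, aluminium), which lie on the other offcut; its centre. Not part of the job.
- short_top_c (a point): upper of the two short plates, same size; its centre. Not part of the job.
- jar: amber glass jar, 64 mm across, 85 mm high; centre of its underside. Not part of the job.
- can: can, 66 mm across, 120 mm high; centre of its underside. Not part of the job.
- screwdriver: screwdriver lying on the bench; underside, near its middle. Not part of the job.
- wrench: wrench lying on the bench; underside, near its middle. Not part of the job.
- tape_roll: roll of tape lying flat, 84 mm across, 30 mm high; centre of its underside. Not part of the job.
- washer: big dark washer lying flat, 48 mm across, 8 mm high; centre of its underside. Not part of the job.
Things that resemble listed ones, but are neither listed nor needed, are in the scene too. What is shaped like the part that bears plate_top_c but green or red is not meant. What is shaped like the magazine but purple is not meant.

How it is judged:
By the outcome, as a careful person would: the job done as asked, in the order asked, and still so for the second after the job is handed in, with the robot touching nothing.
It also fails if it takes over 58 s, if anything falls off the work surface, if the arm or the gripper's body presses on something with over 40 N, if the wrist force passes 120 N, or if a joint passes its speed limit or range.

## Working session

There is one attempt and no reset: what is moved stays moved. The work goes in short steps, Python scripts to look and compute and a tool call to move; the robot and the scene stay as the last step left them, time stands still between calls to the robot, and variables do not carry over. Pictures are saved under pics/ and viewed, and the job is handed in when it is done.

Besides the shell and the picture viewer there is one more tool, called as name(argument=value, ...), one argument or row to a line, values as JSON. arm_command: Moves the arm, as the interface text tells. Its arguments: {"type":"object","properties":{"fingers":{"type":"array"},"translation":{"type":"array"},"angular":{"type":"array"},"newtons":{"type":"number"}},"required":["fingers","translation","angular"]}

```bash
ls; mkdir -p pics
python3 - <<'E'
from cell import readout, viewer, arm
import cv2,numpy as np
s=readout.get_state();print({k:np.round(v,3).tolist() for k,v in s.items()})
for n in ["side","top","wrist"]:
    p=viewer.camera_params(n);im,d=viewer.grab_frame(n)
    np.savez(f"pics/{n}0.npz",im=im,d=d,K=p["K"],T=p["camera_from_world"])
    cv2.imwrite(f"pics/{n}0.png",im[:,:,::-1])
    T=np.array(p["camera_from_world"]);print(n,np.round(p["K"],1).tolist(),np.round(-T[:3,:3].T@T[:3,3],3),np.round(T[2,:3],2))
E
```

```text
pics
{'clock': 0.0, 'joint_positions': [-70.378, 21.738, 99.398, 0.0, 58.931, -1.905], 'joint_velocities': [-0.045, -0.026, 0.084, -0.013, -0.116, -0.002], 'joint_torque': [-0.001, -76.373, -43.436, 0.065, 0.042, -0.0], 'eef_pos': [0.257, -0.651, 0.213], 'ee_rot': [[0.367, -0.0, 0.93], [-0.93, 0.001, 0.367], [-0.001, -1.0, 0.0]], 'ft_force': [-0.438, -0.15, 0.597], 'ft_torque': [0.02, 0.002, -0.002], 'finger_gap': 0.091}
side [[430.7, 0.0, 285.1], [0.0, 430.7, 208.1], [0.0, 0.0, 1.0]] [0.372 1.002 0.587] [ 0.13 -0.87 -0.48]
top [[408.1, 0.0, 276.1], [0.0, 408.1, 206.9], [0.0, 0.0, 1.0]] [0.373 0.065 1.171] [ 0.13 -0.01 -0.99]
wrist [[369.1, 0.0, 279.9], [0.0, 369.1, 214.5], [0.0, 0.0, 1.0]] [ 0.322 -0.625  0.384] [-0.23 -0.09 -0.97]
```

View pics/side0.png

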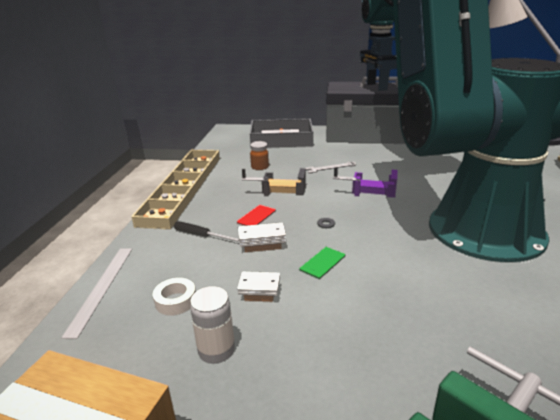

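View pics/top0.png

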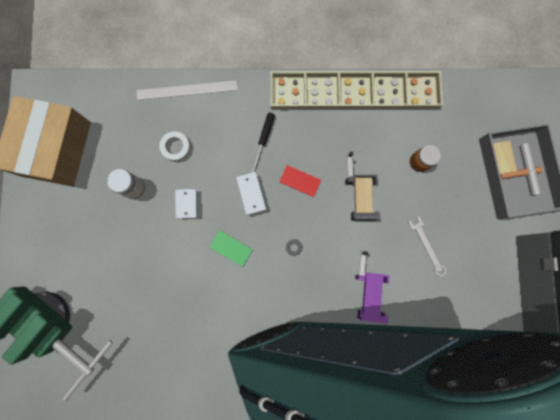

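View pics/wrist0.png

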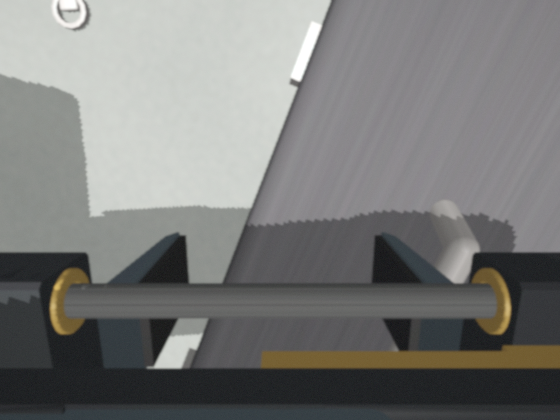

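```bash
cat > h.py <<'E'
import numpy as np,cv2
def load(n):
    z=np.load(f"pics/{n}.npz");return z["im"],z["d"],z["K"],z["T"]
def cloud(n):
    im,d,K,T=load(n);h,w=d.shape;v,u=np.mgrid[:h,:w]
    P=np.stack([(u-K[0,2])/K[0,0]*d,(v-K[1,2])/K[1,1]*d,d],-1)
    return im,(P-T[:3,3])@T[:3,:3],d>0   # R^T (p-t)
def ray(n,uv,z):
    im,d,K,T=load(n);R=T[:3,:3];c=-R.T@T[:3,3]
    r=R.T@np.array([(uv[0]-K[0,2])/K[0,0],(uv[1]-K[1,2])/K[1,1],1]);return c+r*(z-c[2])/r[2]
E
python3 - <<'E'
from h import *
for n,(x0,x1,y0,y1) in {"top0":(160,400,130,270),"side0":(220,340,150,310)}.items():
    im,P,ok=cloud(n)
    c=cv2.resize(im[y0:y1,x0:x1,::-1],None,fx=3.3,fy=3.3,interpolation=cv2.INTER_CUBIC);cv2.imwrite(f"pics/{n}c.png",c)
im,P,ok=cloud("top0")
for uv in [(251,193),(186,203),(364,197),(231,248),(300,180),(350,155),(294,247),(265,130),(410,240)]:print(uv,P[uv[1],uv[0]].round(3))
im,P,ok=cloud("side0")
for uv in [(262,232),(258,280),(285,184)]:print(uv,P[uv[1],uv[0]].round(3))
E
```

```text
(251, 193) [0.557 0.124 0.046]
(186, 203) [0.531 0.306 0.038]
(364, 197) [ 0.547 -0.195  0.028]
(231, 248) [0.406 0.182 0.009]
(300, 180) [ 0.601 -0.016  0.01 ]
(350, 155) [ 0.657 -0.149  0.077]
(294, 247) [ 0.408  0.004 -0.001]
(265, 130) [0.746 0.085 0.023]
(410, 240) [ 0.426 -0.33  -0.   ]
(262, 232) [0.555 0.136 0.043]
(258, 280) [0.532 0.308 0.035]
(285, 184) [ 0.541 -0.179  0.023]
```

View pics/top0c.png

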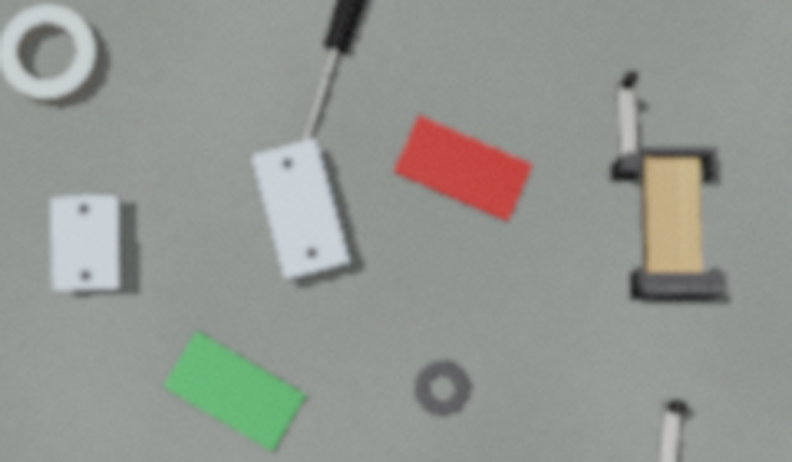

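View pics/side0c.png

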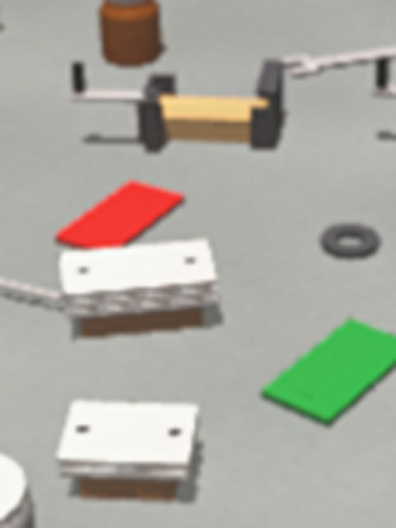

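Candidates, in top-image pixels:
- **Pile:** the white three-plate pile is at (251,193). The short white pile (186,203), green plate (231,248) and red plate (300,180) could be mistaken for it.
- **Magazine:** the dark one with a plywood floor is at (364,197). The purple one is at (373,292).

By the description I choose (251,193) and (364,197). The side crop shows three layers on a wooden offcut for the pile.

```bash
cat >> h.py <<'E'
def rect(n,mask,z,seed):
    k,lab,st,ce=cv2.connectedComponentsWithStats(mask.astype(np.uint8))
    m=(lab==lab[seed[1],seed[0]])
    cs,_=cv2.findContours(m.astype(np.uint8),cv2.RETR_EXTERNAL,cv2.CHAIN_APPROX_NONE)
    c=max(cs,key=cv2.contourArea)[:,0]
    W=np.array([ray(n,p,z)[:2] for p in c],np.float32)*1000
    (cx,cy),(w,h),a=cv2.minAreaRect(W)
    return (cx,cy),(w,h),a
E
python3 - <<'E'
from h import *
for n,pz,seeds in [("top0",.046,((251,193),(186,203),(364,197))),("side0",.046,((262,232),(258,280),(285,184)))]:
    im,P,ok=cloud(n);hsv=cv2.cvtColor(im,cv2.COLOR_RGB2HSV)
    w=(hsv[...,2]>175)&(hsv[...,1]<50)
    print(n,rect(n,w,.046,seeds[0]));print(rect(n,w,.038,seeds[1]))
    y=(hsv[...,0]<28)&(hsv[...,1]>70)&(hsv[...,2]>120)
    print(rect(n,y,.024,seeds[2]))
    # latch and post
E
```

```text
top0 ((558.6375122070312, 126.51195526123047), (110.15821838378906, 56.96766662597656), 15.007954597473145)
((531.3971557617188, 309.1510314941406), (79.32549285888672, 56.00864028930664), 1.1035815477371216)
((555.9884033203125, -193.47169494628906), (45.88958740234375, 98.10130310058594), 87.9491958618164)
side0 ((630.2952270507812, 106.46383666992188), (211.3031005859375, 226.77647399902344), 38.7869758605957)
((593.4028930664062, 142.36776733398438), (872.5055541992188, 913.1473999023438), 89.12602233886719)
((547.6605224609375, -169.14456176757812), (95.11768341064453, 102.27682495117188), 89.41800689697266)
```

```bash
cat > mv.py <<'E'
import sys,numpy as np
from cell import readout
from scipy.spatial.transform import Rotation as R
def target(psi,th):
    psi,th=np.radians([psi,th])
    z=np.array([np.cos(psi),np.sin(psi),0]);x=np.array([np.sin(psi),-np.cos(psi),0]);y=np.array([0,0,-1.])
    Rt=np.stack([x,y,z],1)
    return Rt@R.from_rotvec([th,0,0]).as_matrix()
def rel(p,psi,th=0,s=None):
    s=s or readout.get_state();R0=np.array(s["ee_rot"]);
    t=R0.T@(np.array(p)-np.array(s["eef_pos"]))*100
    r=R.from_matrix(R0.T@target(psi,th)).as_rotvec()
    return t.round(2).tolist(),r.round(3).tolist()
if __name__=="__main__":
    a=[float(v) for v in sys.argv[1:]]
    print(rel(a[:3],*a[3:]))
E
python3 mv.py .49 -.195 .25 -2
python3 - <<'E'
from cell import viewer,readout
import numpy as np
s=readout.get_state();T=np.array(viewer.camera_params("wrist")["camera_from_world"])
Rt=np.array(s["ee_rot"]);c=-T[:3,:3].T@T[:3,3]
print("cam in tool",(Rt.T@(c-s["eef_pos"])).round(4)); print("cam axes in tool (cols)\n",(Rt.T@T[:3,:3].T).round(3))
E
```

```text
([-33.85, -3.63, 38.42], [0.0, 0.411, -0.001])
cam in tool [-0.0002 -0.1711  0.0696]
cam axes in tool (cols)
 [[ 1.     0.    -0.001]
 [ 0.001 -0.25   0.968]
 [ 0.    -0.968 -0.25 ]]
```

arm_command(
  fingers=[0,0,0,0,0],
  translation=[
    [-33.85,-3.6,38.4],
    [-33.85,-3.6,38.4],
    [-33.85,-3.6,38.4],
    [-33.85,-3.6,38.4],
    [-33.85,-3.6,38.4],
  ],
  angular=[
    [0,0.411,0],
    [0,0.411,0],
    [0,0.411,0],
    [0,0.411,0],
    [0,0.411,0],
  ],
)

```text
clock: 0.65
eef_pos: [0.3707, -0.4272, 0.2314]
ee_rot: [[-0.036, -0.0, 0.999], [-0.999, 0.001, -0.036], [-0.001, -1.0, -0.0]]
ft_force: [1.8, -0.5, -0.3]
finger_gap: 0.091
```

```bash
python3 mv.py .49 -.195 .25 -2
```

```text
([-23.63, -1.84, 11.09], [0.0, -0.001, -0.001])
```

arm_command(
  fingers=[0,0,0,0,0],
  translation=[
    [-23.6,-1.8,11.1],
    [-23.6,-1.8,11.1],
    [-23.6,-1.8,11.1],
    [-23.6,-1.8,11.1],
    [-23.6,-1.8,11.1],
  ],
  angular=[
    [0,0,0],
    [0,0,0],
    [0,0,0],
    [0,0,0],
    [0,0,0],
  ],
)

```text
clock: 1.15
eef_pos: [0.4845, -0.2051, 0.2488]
ee_rot: [[-0.036, -0.0, 0.999], [-0.999, 0.001, -0.036], [-0.001, -1.0, -0.0]]
ft_force: [0.9, 0.9, 0.5]
finger_gap: 0.0915
```

arm_command(
  fingers=[0,0],
  translation=[
    [-0.3,0,0.2],
    [-0.3,0,0.2],
  ],
  angular=[
    [0,0,0],
    [0,0,0],
  ],
)

```text
clock: 1.35
eef_pos: [0.487, -0.2012, 0.2489]
ee_rot: [[-0.033, -0.0, 0.999], [-0.999, 0.001, -0.033], [-0.001, -1.0, -0.0]]
ft_force: [-0.3, -0.3, 0.4]
finger_gap: 0.0913
```

```bash
cat > snap.py <<'E'
import sys,cv2,numpy as np
from cell import viewer,readout
for a in sys.argv[1:]:
    n=a.rstrip("0123456789");s=readout.get_state();p=viewer.camera_params(n);im,d=viewer.grab_frame(n)
    np.savez(f"pics/{a}.npz",im=im,d=d,K=p["K"],T=p["camera_from_world"],ep=s["eef_pos"],er=s["ee_rot"]);cv2.imwrite(f"pics/{a}.png",im[:,:,::-1])
print(s["clock"],np.round(s["eef_pos"],4),np.round(s["joint_positions"],1))
E
python3 snap.py wrist1
```

```text
1.35 [ 0.487  -0.2012  0.2489] [-25.    3.4 118.    0.   58.6  66.9]
```

View pics/wrist1.png

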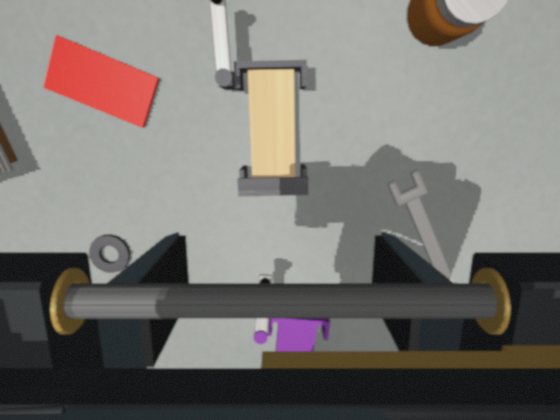

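Run:
```python
from h import *
im,P,ok=cloud("wrist1")
x0,x1,y0,y1=200,330,40,210
cv2.imwrite("pics/w1c.png",cv2.resize(im[y0:y1,x0:x1,::-1],None,fx=3.5,fy=3.5,interpolation=cv2.INTER_CUBIC))
hsv=cv2.cvtColor(im,cv2.COLOR_RGB2HSV)
y=(hsv[...,0]<28)&(hsv[...,1]>70)&(hsv[...,2]>100)
print(rect("wrist1",y,.024,(272,120)))
k,lab=cv2.connectedComponents(y.astype(np.uint8));m=lab==lab[120,272]
vs=np.where(m.any(1))[0];print(vs[0],vs[-1])
L=[];Rr=[]
for v in range(vs[0]+6,vs[-1]-15):
    u=np.where(m[v])[0];L.append(ray("wrist1",(u[0]-.5,v),.024)[:2]*1000);Rr.append(ray("wrist1",(u[-1]+.5,v),.024)[:2]*1000)
for a in(L,Rr):
    a=np.array(a);f=np.polyfit(a[:,0],a[:,1],1);print("side line slope deg",np.degrees(np.arctan(f[0])).round(2),"y at x=556:",np.polyval(f,556).round(2))
for v in (vs[0],vs[-1]): print(P[v-3:v+4,272].round(4).tolist())
```

```text
((551.0213012695312, -193.84519958496094), (47.345664978027344, 110.30404663085938), 88.64720153808594)
68 177
side line slope deg 0.16 y at x=556: -172.14
side line slope deg 0.29 y at x=556: -217.07
[[0.6067, -0.1971, 0.0417], [0.6058, -0.1971, 0.0422], [0.6052, -0.197, 0.0392], [0.6052, -0.1969, 0.032], [0.6052, -0.1967, 0.0247], [0.6043, -0.1967, 0.0244], [0.6036, -0.1966, 0.0226]]
[[0.4992, -0.1926, 0.0232], [0.4984, -0.1926, 0.0251], [0.4973, -0.1925, 0.0247], [0.5015, -0.1935, 0.0592], [0.5006, -0.1935, 0.06], [0.4998, -0.1935, 0.0612], [0.4988, -0.1934, 0.0613]]
```

View pics/w1c.png

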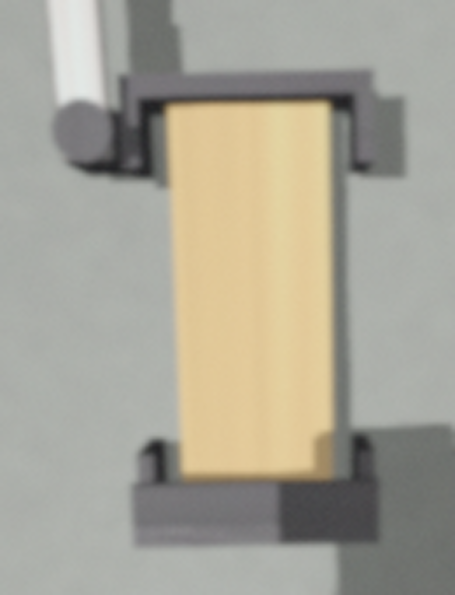

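```bash
cat >> h.py <<'E'
def sub(n,pts_dir,rng,lo,hi,z,ch=None):
    """pts_dir 'h': for each v in rng find strongest gradient in u in [lo,hi]; 'v': for each u find in v"""
    im,d,K,T=load(n);g=cv2.GaussianBlur(im.astype(np.float32),(3,3),0)
    g=g.sum(2) if ch is None else g@np.array(ch,np.float32)
    out=[]
    for r in rng:
        a=g[r,lo:hi] if pts_dir=='h' else g[lo:hi,r]
        q=np.abs(np.diff(a));i=int(np.argmax(q));o=0
        if 0<i<len(q)-1:
            den=q[i-1]-2*q[i]+q[i+1];o=0.5*(q[i-1]-q[i+1])/den if den else 0
        e=lo+i+.5+o
        out.append(ray(n,(e,r) if pts_dir=='h' else (r,e),z)[:2]*1000)
    return np.array(out)
def line(P,ax):
    # robust fit: other coord as func of ax
    i,j=(0,1) if ax=='x' else (1,0)
    k=np.ones(len(P),bool)
    for _ in range(4):
        f=np.polyfit(P[k,i],P[k,j],1);r=P[:,j]-np.polyval(f,P[:,i]);k=np.abs(r)<max(.4,1.5*r[k].std())
    return f,r[k].std(),k.sum()
E
python3 - <<'E'
from h import *
col=[1,1,-2]
for nm,a,at in [("L",sub("wrist1",'h',range(76,168),238,262,.024,col),550),("R",sub("wrist1",'h',range(76,160),287,308,.024,col),550)]:
    f,s,k=line(a,'x');print(nm,np.degrees(np.arctan(f[0])).round(2),np.polyval(f,at).round(2),s.round(2),k)
for nm,a in [("lip",sub("wrist1",'v',range(252,294),170,184,.060,col)),("far",sub("wrist1",'v',range(250,292),62,75,.042,col))]:
    f,s,k=line(a,'y');print(nm,-np.degrees(np.arctan(f[0])).round(2),np.polyval(f,-195).round(2),s.round(2),k)
# top
im=load("top0")[0];cv2.imwrite("pics/t0m.png",cv2.resize(im[140:230,335:390,::-1],None,fx=6,fy=6,interpolation=cv2.INTER_CUBIC))
col=[1,1,-2]
for nm,a in [("L",sub("top0",'h',range(180,212),350,362,.024,col)),("R",sub("top0",'h',range(180,212),366,380,.024,col))]:
    f,s,k=line(a,'x');print(nm,np.degrees(np.arctan(f[0])).round(2),np.polyval(f,550).round(2),s.round(2),k)
E
```

```text
L -0.32 -171.09 0.17 90
R -0.72 -218.14 0.03 84
lip -1.62 501.61 0.13 42
far -0.96 603.8 0.03 42
L -0.45 -169.52 0.16 32
R -0.84 -218.73 0.18 25
```

View pics/t0m.png

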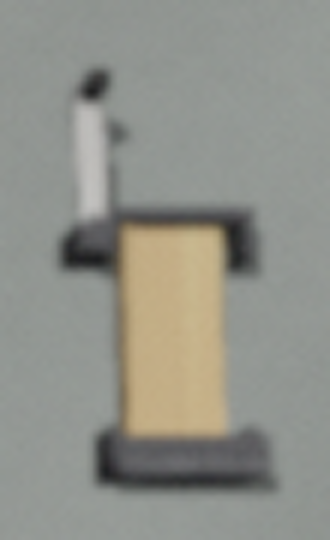

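```bash
python3 mv.py .5006 .111 .27 15
```

```text
([-31.35, -2.11, 0.32], [0.0, -0.297, -0.001])
```

arm_command(
  fingers=[0,0,0,0,0],
  translation=[
    [-31.35,-2.1,0.3],
    [-31.35,-2.1,0.3],
    [-31.35,-2.1,0.3],
    [-31.35,-2.1,0.3],
    [-31.35,-2.1,0.3],
  ],
  angular=[
    [0,-0.297,0],
    [0,-0.297,0],
    [0,-0.297,0],
    [0,-0.297,0],
    [0,-0.297,0],
  ],
)

```text
clock: 1.9
eef_pos: [0.4974, 0.0473, 0.2657]
ee_rot: [[0.257, -0.0, 0.966], [-0.966, 0.001, 0.257], [-0.001, -1.0, -0.0]]
ft_force: [1.1, -0.0, 1.0]
finger_gap: 0.0911
```

```bash
python3 mv.py .5006 .111 .27 15
```

```text
([-6.08, -0.42, 1.95], [0.0, -0.002, -0.001])
```

arm_command(
  fingers=[0,0,0,0],
  translation=[
    [-6.1,-0.4,1.95],
    [-6.1,-0.4,1.95],
    [-6.1,-0.4,1.95],
    [-6.1,-0.4,1.95],
  ],
  angular=[
    [0,0,0],
    [0,0,0],
    [0,0,0],
    [0,0,0],
  ],
)

```text
clock: 2.3
eef_pos: [0.5006, 0.1098, 0.2695]
ee_rot: [[0.256, -0.001, 0.967], [-0.967, 0.0, 0.256], [-0.0, -1.0, -0.001]]
ft_force: [-0.5, -0.2, -0.4]
finger_gap: 0.0918
```

```bash
python3 snap.py wrist2
python3 - <<'E'
from h import *
im,P,ok=cloud("wrist2")
cv2.imwrite("pics/w2c.png",cv2.resize(im[20:240,150:400,::-1],None,fx=2.5,fy=2.5,interpolation=cv2.INTER_CUBIC))
E
```

```text
2.3 [0.5006 0.1098 0.2695] [  9.8   0.5 118.7   0.   60.9  84.9]
```

View pics/w2c.png

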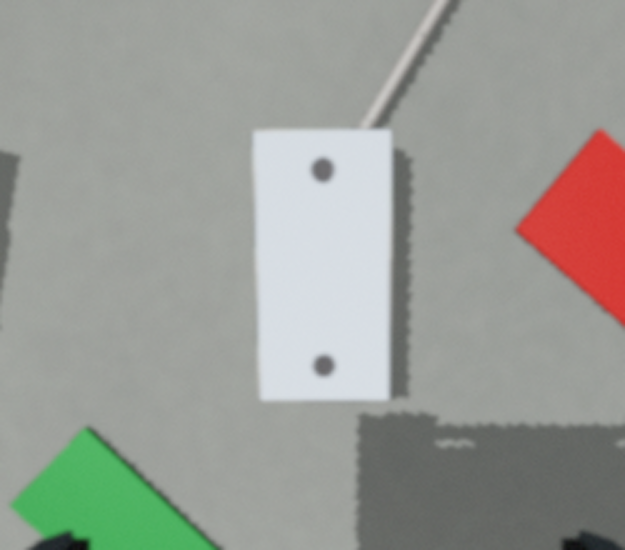

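Run:
```python
from h import *
n="wrist2";z=.046
im,P,ok=cloud(n);hsv=cv2.cvtColor(im,cv2.COLOR_RGB2HSV);w=(hsv[...,2]>195)&(hsv[...,1]<50)
print(rect(n,w,z,(279,120)),P[120,279])
c15,s15=np.cos(np.radians(15)),np.sin(np.radians(15))
R=np.array([[c15,s15],[-s15,c15]]);o=np.array([558.6,126.5])
for nm,d,r,lo,hi in [("L",'h',range(80,172),244,262),("R",'h',range(80,172),298,313),("far",'v',range(258,290),66,78),("near",'v',range(260,300),172,187)]:
    a=(sub(n,d,r,lo,hi,z)-o)@R.T
    f,s,k=line(a,'x' if d=='h' else 'y');print(nm,(np.degrees(np.arctan(f[0]))*(1 if d=='h' else -1)).round(2),np.polyval(f,0).round(2),s.round(2),k)
```

```text
((559.2466430664062, 127.40379333496094), (109.24247741699219, 55.28243637084961), 15.221986770629883) [0.56625637 0.12877754 0.04803304]
L 0.26 28.34 0.19 92
R 0.07 -27.88 0.11 92
far 0.01 55.35 0.01 32
near 0.11 -54.32 0.05 40
```

```bash
python3 mv.py .559 .1269 .015 15.15;python3 mv.py .559 .1269 .1 15.15
```

```text
([-0.17, 25.44, 6.12], [0.001, -0.006, -0.0])
([-0.18, 16.94, 6.11], [0.001, -0.006, -0.0])
```

arm_command(
  fingers=[0,0,0,0,0],
  translation=[
    [-0.17,4.0,3],
    [-0.17,8.5,5],
    [-0.17,13,6.1],
    [-0.17,17,6.1],
    [-0.17,20,6.1],
  ],
  angular=[
    [0.001,-0.006,0],
    [0.001,-0.006,0],
    [0.001,-0.006,0],
    [0.001,-0.006,0],
    [0.001,-0.006,0],
  ],
)

```text
clock: 2.85
eef_pos: [0.5582, 0.1245, 0.0666]
ee_rot: [[0.259, -0.002, 0.966], [-0.966, -0.0, 0.259], [-0.001, -1.0, -0.002]]
ft_force: [0.3, 0.7, 0.5]
finger_gap: 0.0915
```

```bash
python3 mv.py .559 .1269 .015 15.15
```

```text
([-0.2, 5.16, 0.15], [0.002, -0.002, -0.001])
```

arm_command(
  fingers=[0,0,0,0],
  translation=[
    [-0.2,2.5,0.15],
    [-0.2,5.15,0.15],
    [-0.2,5.15,0.15],
    [-0.2,5.15,0.15],
  ],
  angular=[
    [0.002,-0.002,0],
    [0.002,-0.002,0],
    [0.002,-0.002,0],
    [0.002,-0.002,0],
  ],
)

```text
clock: 3.25
eef_pos: [0.5591, 0.1256, 0.0154]
ee_rot: [[0.26, -0.001, 0.966], [-0.966, 0.0, 0.26], [-0.001, -1.0, -0.001]]
ft_force: [0.4, -0.0, 0.8]
finger_gap: 0.0912
```

```bash
python3 mv.py .559 .1269 .015 15.15
```

```text
([-0.13, 0.04, 0.03], [0.001, -0.002, -0.001])
```

arm_command(
  fingers=[0,0,0],
  translation=[
    [-0.2,0,0],
    [-0.2,0,0],
    [-0.2,0,0],
  ],
  angular=[
    [0,0,0],
    [0,0,0],
    [0,0,0],
  ],
)

```text
clock: 3.55
eef_pos: [0.5593, 0.1276, 0.0165]
ee_rot: [[0.259, 0.001, 0.966], [-0.966, 0.001, 0.259], [-0.0, -1.0, 0.001]]
ft_force: [0.6, -0.4, 0.3]
finger_gap: 0.0913
```

```bash
python3 mv.py .559 .1269 .015 15.15
```

```text
([0.06, 0.15, -0.04], [-0.001, -0.002, -0.0])
```

arm_command(
  fingers=[255,255,255,255,255],
  translation=[
    [0,0.1,0],
    [0,0.1,0],
    [0,0.1,0],
    [0,0.1,0],
    [0,0.1,0],
  ],
  angular=[
    [0,0,0],
    [0,0,0],
    [0,0,0],
    [0,0,0],
    [0,0,0],
  ],
  newtons=50,
)

```text
clock: 4.05
eef_pos: [0.5592, 0.1275, 0.0155]
ee_rot: [[0.26, 0.0, 0.966], [-0.966, 0.0, 0.26], [-0.0, -1.0, 0.001]]
ft_force: [1.1, 0.8, 1.3]
finger_gap: 0.0558
```

arm_command(
  fingers=[255,255,255],
  translation=[
    [0,0,0],
    [0,0,0],
    [0,0,0],
  ],
  angular=[
    [0,0,0],
    [0,0,0],
    [0,0,0],
  ],
  newtons=60,
)

```text
clock: 4.35
eef_pos: [0.5592, 0.1275, 0.0155]
ee_rot: [[0.26, 0.0, 0.966], [-0.966, 0.0, 0.26], [-0.0, -1.0, 0.0]]
ft_force: [-0.8, -1.3, 1.0]
finger_gap: 0.0555
```

Gripped at 55.5 mm, as it should be. Next I lift gently.

arm_command(
  fingers=[255,255,255,255,255],
  translation=[
    [0,-1,0],
    [0,-3,0],
    [0,-6,0],
    [0,-9,0],
    [0,-12,0],
  ],
  angular=[
    [0,0,0],
    [0,0,0],
    [0,0,0],
    [0,0,0],
    [0,0,0],
  ],
)

```text
clock: 4.85
eef_pos: [0.5586, 0.1274, 0.1368]
ee_rot: [[0.26, -0.0, 0.966], [-0.966, 0.0, 0.26], [-0.0, -1.0, -0.0]]
ft_force: [0.1, 0.2, -4.5]
finger_gap: 0.0554
```

```bash
python3 snap.py side3 wrist3
python3 - <<'E'
from h import *
a=load("side3")[0][130:280,170:360,::-1];b=load("wrist3")[0][60:420,150:420,::-1]
a=cv2.resize(a,(760,600),interpolation=cv2.INTER_CUBIC);cv2.imwrite("pics/s3c.png",a)
E
```

```text
4.9 [0.5611 0.1279 0.1415] [ 10.5  16.3 116.    0.   47.5  85.4]
```

View pics/s3c.png

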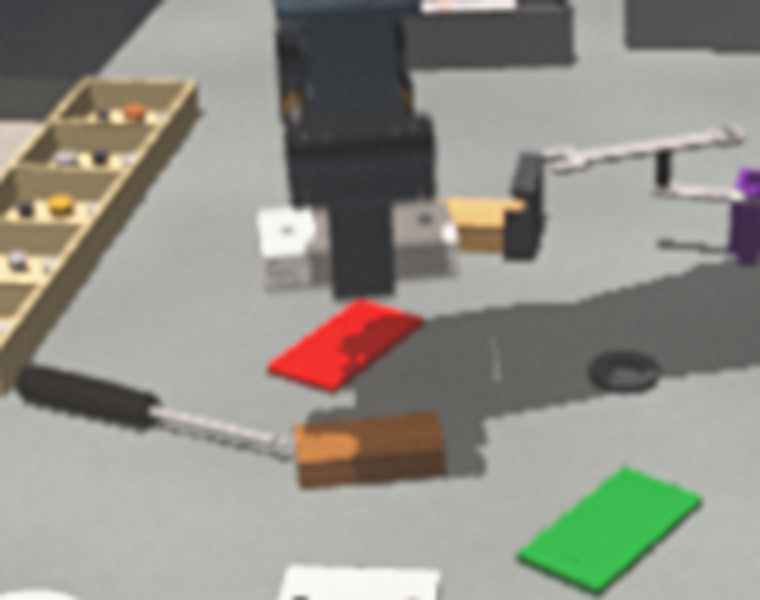

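View pics/wrist3.png

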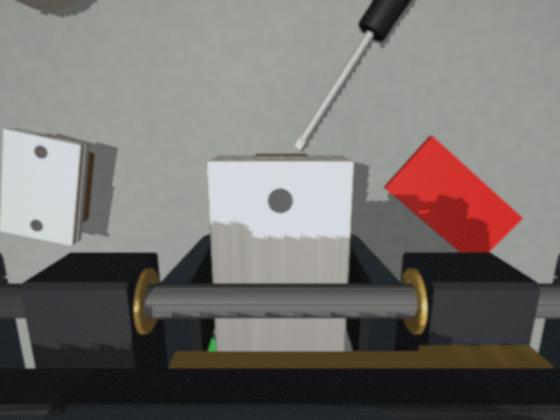

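```bash
cat > held.py <<'E'
import sys
from h import *
n=sys.argv[1];Z=np.load(f"pics/{n}.npz");ep,er=Z["ep"],Z["er"];K,T=Z["K"],Z["T"];g=cv2.GaussianBlur(Z["im"].astype(np.float32),(3,3),0).sum(2)
Rt=er.T@T[:3,:3].T; c=er.T@(-T[:3,:3].T@T[:3,3]-ep)
def cast(u,v,ty):
    r=Rt@np.array([(u-K[0,2])/K[0,0],(v-K[1,2])/K[1,1],1]);return (c+r*(ty-c[1])/r[1])*1000
ty=-float(sys.argv[2]) if len(sys.argv)>2 else -.0305
def pk(a,lo,sgn=1):
    q=sgn*np.diff(a);i=int(q.argmax());o=0.5*(q[i-1]-q[i+1])/(q[i-1]-2*q[i]+q[i+1]) if 0<i<len(q)-1 else 0
    return lo+i+.5+o
v0,v1=130,185
far=np.array([cast(u,pk(g[v0:v1,u],v0),ty) for u in list(range(225,250))+list(range(312,342))])
f=np.polyfit(far[:,0],far[:,2],1);print("far edge z at x0: %.2f slope deg %.2f"%(f[1],np.degrees(np.arctan(f[0]))),"std",np.std(far[:,2]-np.polyval(f,far[:,0])).round(2))
for nm,lo,hi,s in(("L",195,225,1),("R",335,368,-1)):
    e=np.array([cast(pk(g[v,lo:hi],lo,s),v,ty) for v in range(172,214)]);f=np.polyfit(e[:,2],e[:,0],1);print(nm,"x at z=40: %.2f slope %.2f"%(np.polyval(f,40),np.degrees(np.arctan(f[0]))),np.std(e[:,0]-np.polyval(f,e[:,2])).round(2))
E
python3 held.py wrist3
python3 - <<'E'
from h import *
im=load("wrist3")[0];cv2.imwrite("pics/w3c.png",cv2.resize(im[140:260,190:370,::-1],None,fx=4,fy=4,interpolation=cv2.INTER_CUBIC))
E
```

```text
far edge z at x0: 54.30 slope deg 0.02 std 0.02
L x at z=40: -28.07 slope -0.03 0.06
R x at z=40: 27.63 slope -0.15 0.04
```

View pics/w3c.png

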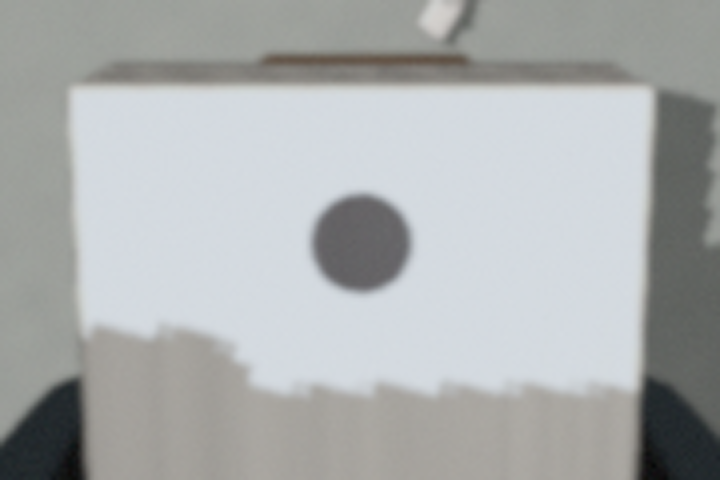

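```bash
cat > plan.py <<'E'
import sys
from mv import *
OX,OY,PS=.5475,-.1946,-0.9
def tcp(th,nx,z0,s=0,dy=0):
    """nx: near-top-corner x (mm, mag), z0: near-bottom z, s: slide out along u"""
    t=np.radians(th);u=np.array([np.cos(t),np.sin(t)]);n=np.array([-np.sin(t),np.cos(t)])
    nb=np.array([nx+24*np.sin(t),z0]);C=nb+55*u+12*n+s*u
    p=C-18.5*n+0.7*u
    a=np.radians(PS);x,y=p[0]/1e3,dy/1e3
    return [OX+x*np.cos(a)-y*np.sin(a),OY+x*np.sin(a)+y*np.cos(a),p[1]/1e3]
if __name__=="__main__":
    v=[float(q) for q in sys.argv[1:]]
    P=tcp(*v);print(np.round(P,4),rel(P,PS,v[0]))
    s=readout.get_state();Rr=np.array(s["ee_rot"]);print("now",np.round(s["eef_pos"],4),"psi %.2f th %.2f roll %.2f"%(np.degrees(np.arctan2(Rr[1,2],Rr[0,2])),np.degrees(np.arcsin(Rr[2,2])),np.degrees(np.arcsin(Rr[2,0]))),"F",np.round(s["ft_force"],1))
E
python3 plan.py 16 -56.5 57 60;python3 plan.py 16 -56.5 27 60;python3 plan.py 16 -56.5 27 0
```

```text
[ 0.6106 -0.1956  0.0826] ([32.52, 5.67, -3.66], [0.271, 0.276, -0.04])
now [0.5611 0.1279 0.1395] psi 15.05 th 0.35 roll 0.01 F [ 0.9  0.  -5.3]
[ 0.6106 -0.1956  0.0526] ([32.52, 8.67, -3.67], [0.271, 0.276, -0.04])
now [0.5611 0.1279 0.1395] psi 15.05 th 0.35 roll 0.01 F [ 0.9  0.  -5.3]
[ 0.5529 -0.1947  0.0361] ([30.94, 10.29, -9.23], [0.271, 0.276, -0.04])
now [0.5611 0.1279 0.1395] psi 15.05 th 0.35 roll 0.01 F [ 0.9  0.  -5.3]
```

arm_command(
  fingers=[255,255,255,255,255],
  translation=[
    [4,-2,0],
    [8.5,-2,-0.5],
    [13,-2,-1],
    [17.5,-2,-1.5],
    [22,-2,-2.5],
  ],
  angular=[
    [0.05,0.05,-0.007],
    [0.11,0.11,-0.015],
    [0.16,0.17,-0.025],
    [0.22,0.22,-0.03],
    [0.271,0.276,-0.04],
  ],
)

```text
clock: 5.45
eef_pos: [0.5934, -0.0928, 0.1585]
ee_rot: [[-0.017, 0.276, 0.961], [-1.0, -0.005, -0.017], [0.0, -0.961, 0.277]]
ft_force: [0.4, -0.4, -5.4]
finger_gap: 0.0555
```

```bash
python3 plan.py 16 -56.5 57 60
```

```text
[ 0.6106 -0.1956  0.0826] ([10.25, 7.82, -0.27], [-0.001, -0.002, 0.001])
now [ 0.5934 -0.0928  0.1585] psi -0.99 th 16.05 roll 0.03 F [ 0.4 -0.4 -5.4]
```

arm_command(
  fingers=[255,255,255,255,255],
  translation=[
    [5,0,0],
    [9,2,0],
    [10.25,5,0],
    [10.25,7.3,-0.3],
    [10.25,7.3,-0.3],
  ],
  angular=[
    [0,0,0],
    [0,0,0],
    [0,0,0],
    [0,0,0],
    [0,0,0],
  ],
)

```text
clock: 5.95
eef_pos: [0.6063, -0.1951, 0.0834]
ee_rot: [[-0.018, 0.27, 0.963], [-1.0, -0.003, -0.018], [-0.002, -0.963, 0.27]]
ft_force: [0.2, 0.4, -5.0]
finger_gap: 0.0558
```

```bash
python3 plan.py 16 -56.5 57 60; python3 snap.py wrist4 side4 top4;  python3 - <<'E'
from h import *
a=load("side4")[0][130:230,210:350,::-1]
cv2.imwrite("pics/s4c.png",cv2.resize(a,None,fx=5.5,fy=5.5,interpolation=cv2.INTER_CUBIC))
E
```

```text
[ 0.6106 -0.1956  0.0826] ([0.04, 0.19, 0.4], [0.005, -0.003, -0.001])
now [ 0.6063 -0.1951  0.0834] psi -1.08 th 15.69 roll -0.11 F [ 0.2  0.4 -5. ]
6.05 [ 0.6081 -0.1951  0.0869] [-22.3  21.8 117.4  13.   26.5  57.8]
```

View pics/wrist4.png

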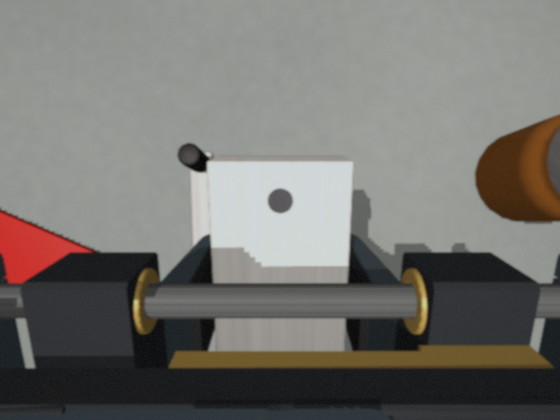

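View pics/s4c.png

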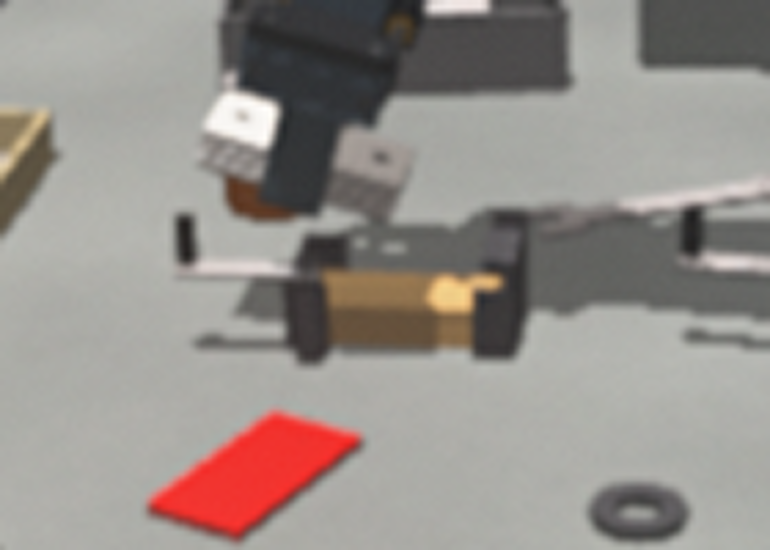

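```bash
python3 held.py wrist4; python3 plan.py 16 -56.5 57 17; python3 plan.py 16 -56.5 32 17
```

```text
far edge z at x0: 54.34 slope deg -0.02 std 0.01
L x at z=40: -27.39 slope -0.52 0.13
R x at z=40: 27.80 slope -1.44 0.06
[ 0.5693 -0.1949  0.0708] ([0.04, 0.56, -4.27], [-0.001, -0.001, 0.001])
now [ 0.6088 -0.1952  0.0879] psi -0.97 th 16.04 roll 0.02 F [ 0.1  0.3 -4.7]
[ 0.5693 -0.1949  0.0458] ([0.04, 2.96, -4.96], [-0.001, -0.001, 0.001])
now [ 0.6088 -0.1952  0.0879] psi -0.97 th 16.04 roll 0.02 F [ 0.1  0.3 -4.7]
```

arm_command(
  fingers=[255,255,255,255,255],
  translation=[
    [0,0,-2.5],
    [0.05,0.5,-4.3],
    [0.05,0.55,-4.3],
    [0.05,0.55,-4.3],
    [0.05,0.55,-4.3],
  ],
  angular=[
    [0,0,0],
    [0,0,0],
    [0,0,0],
    [0,0,0],
    [0,0,0],
  ],
)

```text
clock: 6.6
eef_pos: [0.5702, -0.1952, 0.0721]
ee_rot: [[-0.017, 0.278, 0.96], [-1.0, -0.006, -0.016], [0.001, -0.961, 0.278]]
ft_force: [-0.1, 0.3, -4.4]
finger_gap: 0.0559
```

```bash
python3 snap.py wrist5 side5;python3 plan.py 16 -56.5 40 17; python3 plan.py 16 -56.5 28 17;  python3 - <<'E'
from h import *
a=load("side5")[0][130:230,210:350,::-1]
cv2.imwrite("pics/s5c.png",cv2.resize(a,None,fx=5.5,fy=5.5,interpolation=cv2.INTER_CUBIC))
E
```

```text
6.65 [ 0.5702 -0.1952  0.0719] [-23.9  20.7 121.6  15.6  23.5  53.5]
[ 0.5693 -0.1949  0.0538] ([-0.02, 1.7, -0.56], [-0.002, -0.001, 0.001])
now [ 0.57   -0.1952  0.0716] psi -0.94 th 16.12 roll 0.05 F [ 0.5 -0.5 -4.3]
[ 0.5693 -0.1949  0.0418] ([-0.02, 2.85, -0.9], [-0.002, -0.001, 0.001])
now [ 0.57   -0.1952  0.0716] psi -0.94 th 16.12 roll 0.05 F [ 0.5 -0.5 -4.3]
```

View pics/wrist5.png

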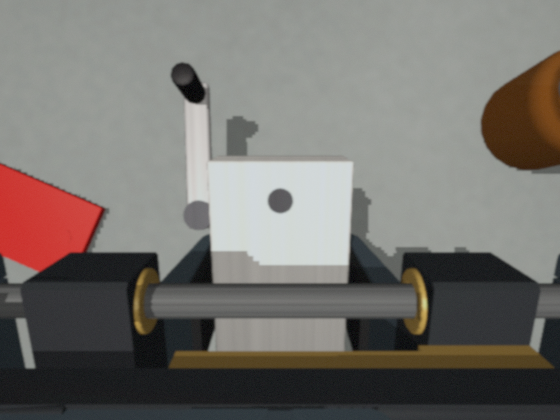

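View pics/s5c.png

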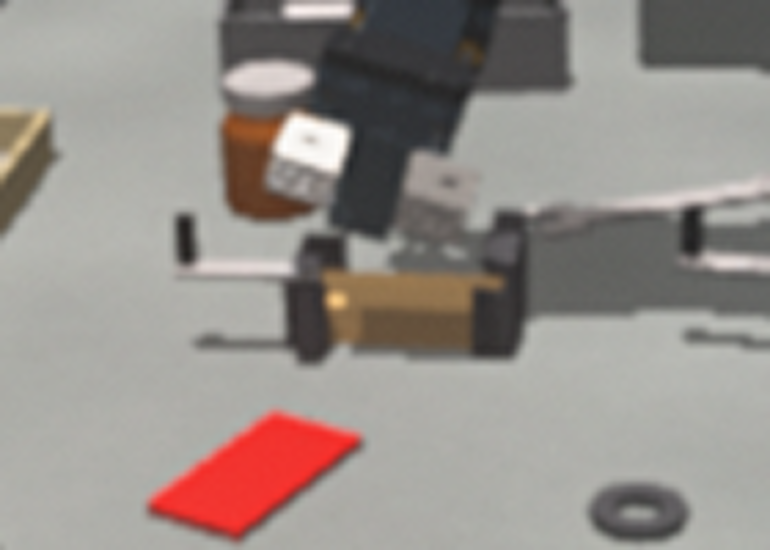

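```bash
python3 - <<'E'
from h import *
n="wrist5"
print("axis",ray(n,(198,214),.0565)*1000,"pin top",ray(n,(182,73),.0845)*1000)
im=load(n)[0];cv2.imwrite("pics/w5c.png",cv2.resize(im[50:240,150:250,::-1],None,fx=3,fy=3,interpolation=cv2.INTER_CUBIC))
E
python3 plan.py 13 -56.5 42 17; python3 plan.py 13 -56.5 28 17
```

```text
axis [ 596.26611958 -151.2819288    56.5       ] pin top [ 661.77615864 -150.62716488   84.5       ]
[ 0.5687 -0.1949  0.052 ] ([-0.02, 1.85, -0.67], [-0.054, -0.001, 0.001])
now [ 0.57   -0.1952  0.0716] psi -0.94 th 16.12 roll 0.05 F [ 0.5 -0.5 -4.3]
[ 0.5687 -0.1949  0.038 ] ([-0.02, 3.19, -1.06], [-0.054, -0.001, 0.001])
now [ 0.57   -0.1952  0.0716] psi -0.94 th 16.12 roll 0.05 F [ 0.5 -0.5 -4.3]
```

View pics/w5c.png

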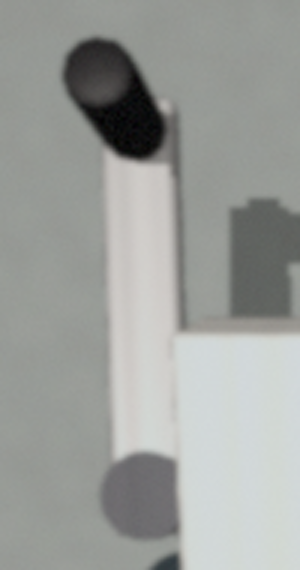

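```bash
sed -i 's/^OX.*/OX,OY,PS=.5475,-.1942,-0.7/' plan.py; python3 plan.py 13 -56.5 42 17; python3 plan.py 13 -56.5 28 17
```

```text
[ 0.5687 -0.1945  0.052 ] ([-0.07, 1.85, -0.67], [-0.054, -0.004, 0.002])
now [ 0.57   -0.1952  0.0716] psi -0.94 th 16.12 roll 0.05 F [ 0.5 -0.5 -4.3]
[ 0.5687 -0.1945  0.038 ] ([-0.07, 3.19, -1.06], [-0.054, -0.004, 0.002])
now [ 0.57   -0.1952  0.0716] psi -0.94 th 16.12 roll 0.05 F [ 0.5 -0.5 -4.3]
```

arm_command(
  fingers=[255,255,255,255,255],
  translation=[
    [-0.07,0.7,-0.3],
    [-0.07,1.4,-0.6],
    [-0.07,1.85,-0.67],
    [-0.07,1.85,-0.67],
    [-0.07,1.85,-0.67],
  ],
  angular=[
    [-0.02,-0.004,0.002],
    [-0.04,-0.004,0.002],
    [-0.054,-0.004,0.002],
    [-0.054,-0.004,0.002],
    [-0.054,-0.004,0.002],
  ],
)

```text
clock: 7.2
eef_pos: [0.5687, -0.1944, 0.0517]
ee_rot: [[-0.012, 0.225, 0.974], [-1.0, -0.003, -0.012], [-0.0, -0.974, 0.225]]
ft_force: [0.1, -0.5, -4.3]
finger_gap: 0.0553
```

```bash
cd .;python3 plan.py 13 -56.5 28 17; python3 snap.py wrist6
```

```text
[ 0.5687 -0.1945  0.038 ] ([0.01, 1.33, -0.31], [-0.0, 0.0, -0.0])
now [ 0.5687 -0.1944  0.0517] psi -0.69 th 13.01 roll -0.01 F [ 0.1 -0.5 -4.3]
7.2 [ 0.5687 -0.1944  0.0517] [-23.3  23.3 120.2  11.9  24.9  57.1]
```

View pics/wrist6.png

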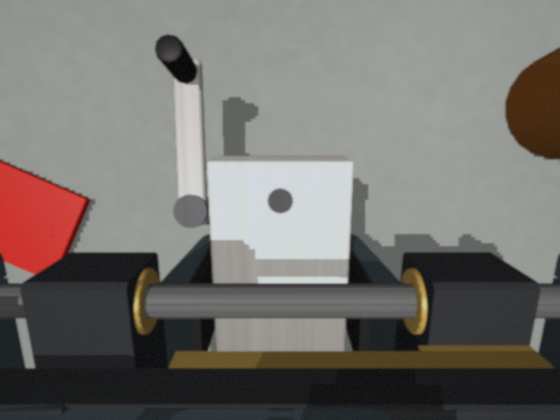

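Run:
```python
from h import *
n="wrist6";im=load(n)[0]
c=cv2.resize(im[30:235,150:215,::-1],None,fx=4,fy=4,interpolation=cv2.INTER_CUBIC);cv2.imwrite("pics/w6c.png",c[-140:])
g=cv2.cvtColor(im,cv2.COLOR_RGB2GRAY)[190:230,170:212];print([g[i,0::3].tolist() for i in (10,16,20,24)])
print("axis",ray(n,(190.3,210.5),.0565)*1000,"pin base",ray(n,(185,75),.0565)*1000,ray(n,(168.5,48),.0845)*1000)
```

```text
[[152, 152, 136, 111, 108, 106, 108, 110, 110, 111, 110, 105, 84, 181], [152, 137, 110, 110, 108, 107, 108, 109, 111, 112, 112, 110, 74, 172], [152, 129, 109, 109, 108, 107, 109, 108, 110, 110, 113, 110, 92, 170], [154, 136, 108, 110, 108, 107, 106, 109, 110, 110, 112, 111, 85, 166]]
axis [ 595.81088208 -151.46133277   56.5       ] pin base [ 660.49721613 -150.11778493   56.5       ] [ 661.48374896 -150.74788097   84.5       ]
```

View pics/w6c.png

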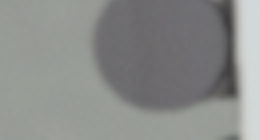

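arm_command(
  fingers=[255,255,255,255],
  translation=[
    [0,0.6,-0.14],
    [0,1.0,-0.23],
    [0,1.33,-0.31],
    [0,1.33,-0.31],
  ],
  angular=[
    [0,0,0],
    [0,0,0],
    [0,0,0],
    [0,0,0],
  ],
)

```text
clock: 7.65
eef_pos: [0.5683, -0.1943, 0.0376]
ee_rot: [[-0.012, 0.224, 0.974], [-1.0, -0.002, -0.012], [-0.0, -0.974, 0.224]]
ft_force: [0.2, 0.2, -5.6]
finger_gap: 0.0558
```

```bash
cd .;python3 plan.py 13 -56.5 27.5 0; python3 snap.py side7;  python3 - <<'E'
from h import *
a=load("side7")[0][130:230,210:350,::-1]
cv2.imwrite("pics/s7c.png",cv2.resize(a,None,fx=5.5,fy=5.5,interpolation=cv2.INTER_CUBIC))
E
```

```text
[ 0.5521 -0.1943  0.0337] ([0.02, 0.02, -1.66], [0.001, -0.0, -0.0])
now [ 0.5683 -0.1943  0.0376] psi -0.71 th 12.97 roll -0.03 F [ 0.2  0.2 -5.6]
7.65 [ 0.5683 -0.1943  0.0376] [-23.3  24.8 120.2  12.6  23.5  56.3]
```

View pics/s7c.png

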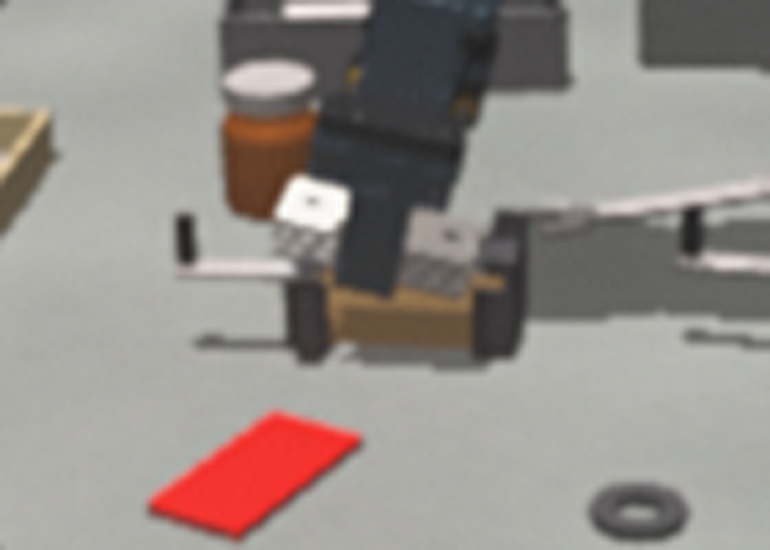

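arm_command(
  fingers=[255,255,255,255],
  translation=[
    [0,0,-0.3],
    [0,0,-0.6],
    [0,0,-0.9],
    [0,0,-1.1],
  ],
  angular=[
    [0,0,0],
    [0,0,0],
    [0,0,0],
    [0,0,0],
  ],
)

```text
clock: 8.1
eef_pos: [0.5573, -0.1942, 0.0354]
ee_rot: [[-0.012, 0.225, 0.974], [-1.0, -0.002, -0.012], [-0.0, -0.974, 0.225]]
ft_force: [0.2, 0.7, -5.2]
finger_gap: 0.0556
```

```bash
cd .;python3 plan.py 13 -56.5 27.5 0
```

```text
[ 0.5521 -0.1943  0.0337] ([0.01, 0.05, -0.54], [0.0, -0.0, -0.0])
now [ 0.5573 -0.1942  0.0354] psi -0.71 th 12.98 roll -0.02 F [ 0.2  0.7 -5.2]
```

arm_command(
  fingers=[255,255,255,255],
  translation=[
    [0,0,-0.2],
    [0,0.02,-0.35],
    [0,0.05,-0.5],
    [0,0.05,-0.5],
  ],
  angular=[
    [0,0,0],
    [0,0,0],
    [0,0,0],
    [0,0,0],
  ],
)

```text
clock: 8.5
eef_pos: [0.5524, -0.1941, 0.0337]
ee_rot: [[-0.012, 0.224, 0.974], [-1.0, -0.002, -0.012], [-0.0, -0.974, 0.224]]
ft_force: [0.8, 0.4, -4.7]
finger_gap: 0.0558
```

```bash
cd .;for t in "13 -56.5 27.5" "9 -56.5 26.5" "5 -56.5 25.5" "2 -56.3 25" "0 -56 24.5"; do python3 plan.py $t 0; done; python3 snap.py wrist8 side8;python3 held.py wrist8;  python3 - <<'E'
from h import *
a=load("side8")[0][130:230,210:350,::-1]
cv2.imwrite("pics/s8c.png",cv2.resize(a,None,fx=5.5,fy=5.5,interpolation=cv2.INTER_CUBIC))
E
```

```text
[ 0.5521 -0.1943  0.0337] ([0.01, -0.01, -0.02], [0.0, -0.0, -0.0])
now [ 0.5524 -0.1941  0.0337] psi -0.71 th 12.97 roll -0.03 F [ 0.8  0.4 -4.7]
[ 0.5508 -0.1942  0.0288] ([0.01, 0.44, -0.27], [-0.069, -0.0, -0.0])
now [ 0.5524 -0.1941  0.0337] psi -0.71 th 12.97 roll -0.03 F [ 0.8  0.4 -4.7]
[ 0.5491 -0.1942  0.0239] ([0.02, 0.88, -0.54], [-0.139, -0.0, -0.0])
now [ 0.5524 -0.1941  0.0337] psi -0.71 th 12.97 roll -0.03 F [ 0.8  0.4 -4.7]
[ 0.5479 -0.1942  0.0204] ([0.02, 1.19, -0.73], [-0.192, -0.0, -0.0])
now [ 0.5524 -0.1941  0.0337] psi -0.71 th 12.97 roll -0.03 F [ 0.8  0.4 -4.7]
[ 0.5472 -0.1942  0.018 ] ([0.02, 1.41, -0.86], [-0.226, -0.0, -0.0])
now [ 0.5524 -0.1941  0.0337] psi -0.71 th 12.97 roll -0.03 F [ 0.8  0.4 -4.7]
8.55 [ 0.5525 -0.1941  0.0337] [-24.   24.3 121.9  13.5  22.5  54.8]
far edge z at x0: 54.29 slope deg 0.00 std 0.01
L x at z=40: -28.02 slope -1.82 0.1
R x at z=40: 27.86 slope -0.01 0.05
```

View pics/s8c.png

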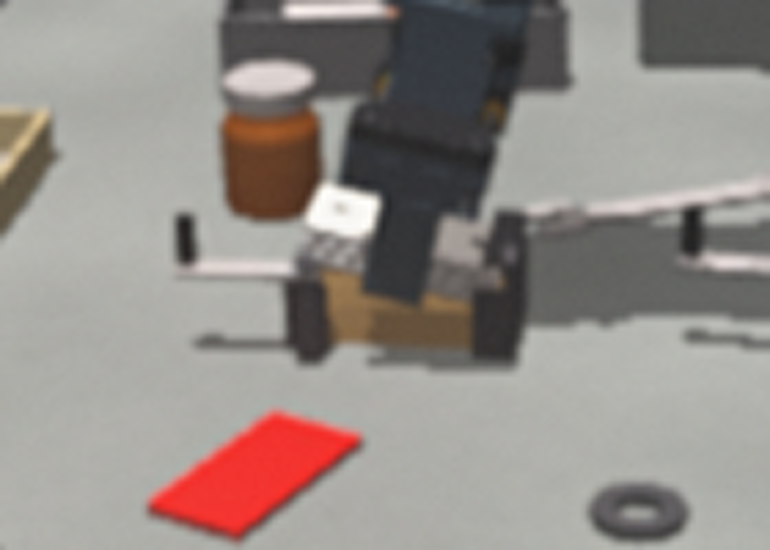

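View pics/wrist8.png

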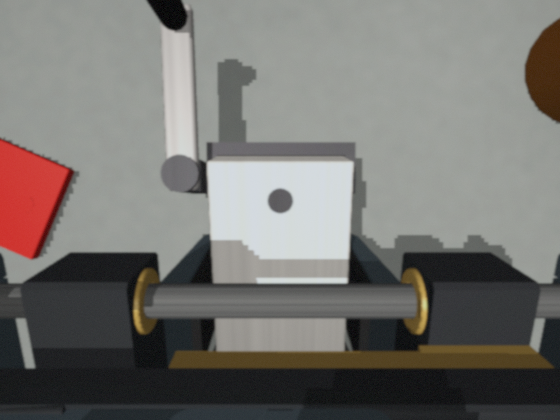

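arm_command(
  fingers=[255,255,255,255,255],
  translation=[
    [0,0.2,-0.13],
    [0.01,0.44,-0.27],
    [0.01,0.66,-0.4],
    [0.01,0.88,-0.54],
    [0.01,0.88,-0.54],
  ],
  angular=[
    [-0.035,0,0],
    [-0.069,0,0],
    [-0.104,0,0],
    [-0.139,0,0],
    [-0.139,0,0],
  ],
)

```text
clock: 9.1
eef_pos: [0.55, -0.1943, 0.024]
ee_rot: [[-0.012, 0.088, 0.996], [-1.0, -0.001, -0.012], [-0.0, -0.996, 0.088]]
ft_force: [-0.1, -0.7, -3.4]
finger_gap: 0.0555
```

```bash
cd .;for t in  "5 -56.5 25.5" "2 -56.3 25" "0 -56 24.5"; do python3 plan.py $t 0; done; python3 snap.py wrist9; python3 held.py wrist9
```

```text
[ 0.5491 -0.1942  0.0239] ([-0.01, 0.0, -0.09], [-0.0, 0.0, -0.0])
now [ 0.55   -0.1943  0.024 ] psi -0.69 th 5.02 roll -0.01 F [-0.1 -0.7 -3.4]
[ 0.5479 -0.1942  0.0204] ([-0.01, 0.33, -0.24], [-0.053, 0.0, -0.0])
now [ 0.55   -0.1943  0.024 ] psi -0.69 th 5.02 roll -0.01 F [-0.1 -0.7 -3.4]
[ 0.5472 -0.1942  0.018 ] ([-0.01, 0.57, -0.33], [-0.088, 0.0, -0.0])
now [ 0.55   -0.1943  0.024 ] psi -0.69 th 5.02 roll -0.01 F [-0.1 -0.7 -3.4]
9.1 [ 0.55   -0.1943  0.024 ] [-22.6  26.7 118.2   3.7  30.4  64.9]
far edge z at x0: 54.33 slope deg 0.28 std 0.38
L x at z=40: -27.99 slope -0.93 0.12
R x at z=40: 27.87 slope 0.34 0.05
```

View pics/wrist9.png

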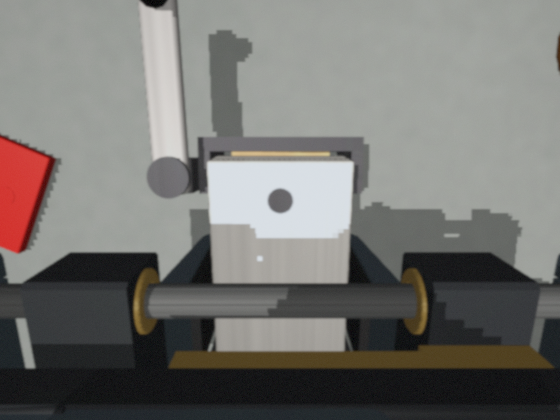

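arm_command(
  fingers=[255,255,255,255,255],
  translation=[
    [-0.01,0.15,-0.1],
    [-0.01,0.33,-0.22],
    [-0.01,0.45,-0.27],
    [-0.01,0.56,-0.32],
    [-0.01,0.56,-0.32],
  ],
  angular=[
    [-0.026,0,0],
    [-0.053,0,0],
    [-0.07,0,0],
    [-0.088,0,0],
    [-0.088,0,0],
  ],
)

```text
clock: 9.65
eef_pos: [0.5474, -0.1941, 0.018]
ee_rot: [[-0.012, -0.0, 1.0], [-1.0, 0.0, -0.012], [-0.0, -1.0, -0.0]]
ft_force: [-0.1, -0.3, -4.5]
finger_gap: 0.0554
```

```bash
cd .;for t in  "0 -56 24.5" "0 -56 24"; do python3 plan.py $t 0; done; python3 snap.py wrist10 side10
python3 - <<'E'
from h import *
a=load("side10")[0][130:230,210:350,::-1]
cv2.imwrite("pics/s10c.png",cv2.resize(a,None,fx=5.5,fy=5.5,interpolation=cv2.INTER_CUBIC))
E
```

```text
[ 0.5472 -0.1942  0.018 ] ([0.01, -0.0, -0.02], [0.0, 0.0, -0.0])
now [ 0.5474 -0.1941  0.018 ] psi -0.68 th -0.01 roll -0.02 F [-0.1 -0.3 -4.5]
[ 0.5472 -0.1942  0.0175] ([0.01, 0.05, -0.02], [0.0, 0.0, -0.0])
now [ 0.5474 -0.1941  0.018 ] psi -0.68 th -0.01 roll -0.02 F [-0.1 -0.3 -4.5]
9.7 [ 0.5473 -0.1941  0.018 ] [-21.8  28.5 116.    0.   35.5  68.8]
```

View pics/wrist10.png

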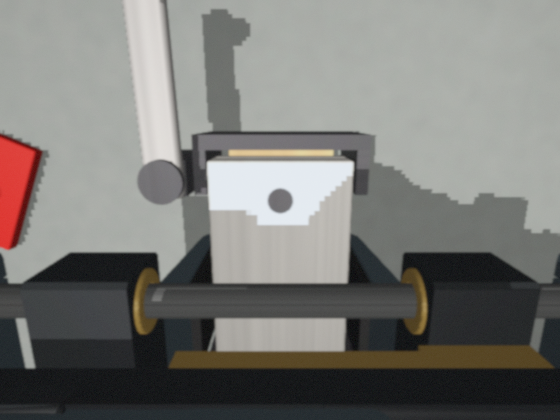

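View pics/s10c.png

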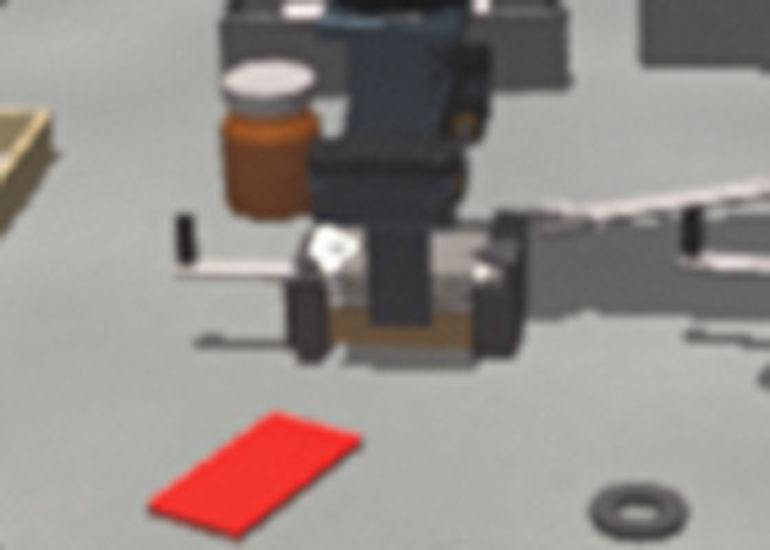

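arm_command(
  fingers=[255,255,255],
  translation=[
    [0,0.05,0],
    [0,0.1,0],
    [0,0.1,0],
  ],
  angular=[
    [0,0,0],
    [0,0,0],
    [0,0,0],
  ],
)

```text
clock: 10.05
eef_pos: [0.547, -0.194, 0.0174]
ee_rot: [[-0.012, 0.001, 1.0], [-1.0, 0.0, -0.012], [-0.0, -1.0, 0.001]]
ft_force: [-3.2, 1.9, 4.7]
finger_gap: 0.0558
```

arm_command(
  fingers=[90,80,60,30,30],
  translation=[
    [0,0,0],
    [0,0,0],
    [0,0,0],
    [0,0,0],
    [0,0,0],
  ],
  angular=[
    [0,0,0],
    [0,0,0],
    [0,0,0],
    [0,0,0],
    [0,0,0],
  ],
)

```text
clock: 10.55
eef_pos: [0.5471, -0.194, 0.0175]
ee_rot: [[-0.012, 0.001, 1.0], [-1.0, 0.0, -0.012], [-0.0, -1.0, 0.001]]
ft_force: [-1.2, -0.0, 0.0]
finger_gap: 0.0802
```

arm_command(
  fingers=[20,20,20,20,20],
  translation=[
    [0,-1,0],
    [0,-3,0],
    [0,-6,0],
    [0,-10,0],
    [0,-14,0],
  ],
  angular=[
    [0,0,0],
    [0,0,0],
    [0,0,0],
    [0,0,0],
    [0,0,0],
  ],
)

```text
clock: 11.05
eef_pos: [0.5467, -0.1939, 0.1594]
ee_rot: [[-0.012, 0.0, 1.0], [-1.0, 0.001, -0.012], [-0.001, -1.0, 0.0]]
ft_force: [0.6, 0.1, 0.3]
finger_gap: 0.0841
```

```bash
python3 snap.py wrist11 side11
python3 - <<'E'
from h import *
a=load("side11")[0][130:230,210:350,::-1]
cv2.imwrite("pics/s11c.png",cv2.resize(a,None,fx=5.5,fy=5.5,interpolation=cv2.INTER_CUBIC))
E
```

```text
11.1 [ 0.5498 -0.1951  0.1659] [-2.180e+01  1.480e+01  1.147e+02  1.000e-01  5.010e+01  6.880e+01]
```

View pics/wrist11.png

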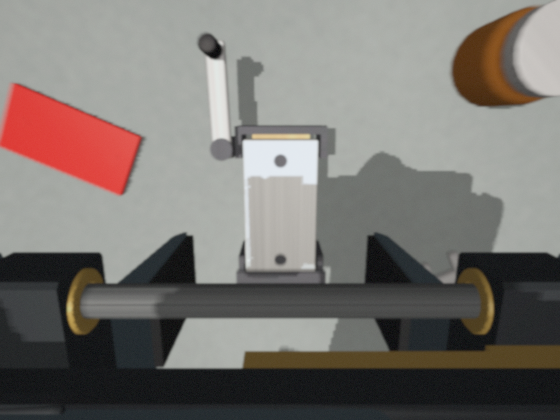

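View pics/s11c.png

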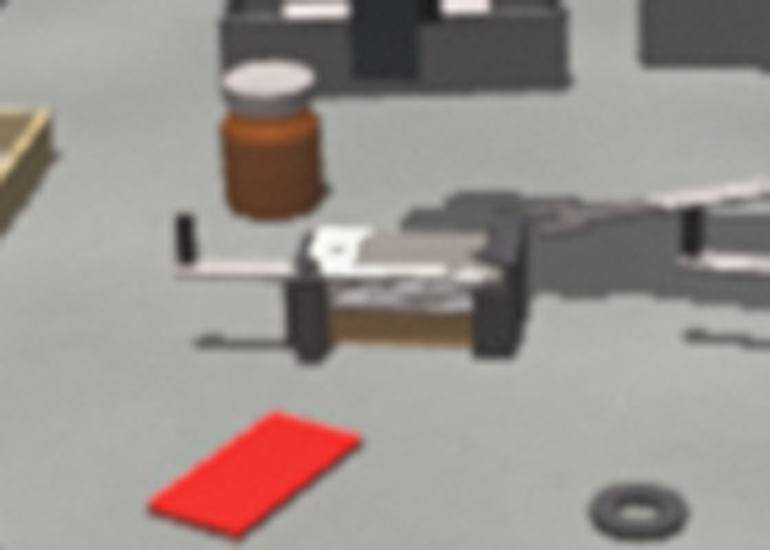

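Run:
```python
from h import *
im,P,ok=cloud("wrist11")
for (u,v) in [(255,150),(305,150),(280,175),(255,185),(305,185),(260,225),(300,225),(255,255),(305,255),(220,40),(280,137)]:print((u,v),(np.median(P[v-1:v+2,u-1:u+2].reshape(-1,3),0)*1000).round(1))
n="wrist11"
for nm,d,r,lo,hi in [("L",'h',range(150,225),236,252),("R",'h',range(150,225),310,324),("far",'v',range(250,308),130,144)]:
    a=sub(n,d,r,lo,hi,.048);f,s,k=line(a,'x' if d=='h' else 'y')
    print(nm,np.degrees(np.arctan(f[0])).round(2),np.polyval(f,550 if d=='h' else -194).round(2),s.round(2))
print("pin top",ray(n,(210,45),.0845)*1000, "axis",ray(n,(221,149),.0565)*1000)
```

```text
(255, 150) [ 593.8 -175.4   48.1]
(305, 150) [ 593.3 -213.1   48.4]
(280, 175) [ 574.6 -194.1   48.8]
(255, 185) [ 567.2 -174.7   48.1]
(305, 185) [ 566.6 -213.3   48.3]
(260, 225) [ 534.7 -177.7   48. ]
(300, 225) [ 534.5 -209.5   48.7]
(255, 255) [ 509.4 -173.1   48.3]
(305, 255) [ 508.9 -213.6   48.6]
(220, 40) [ 679.6 -146.6    1.2]
(280, 137) [ 602.  -194.4   24. ]
L -0.45 -165.6 0.1
R -1.18 -222.03 0.07
far -6.86 604.11 0.7
pin top [ 660.80147186 -152.0853705    84.5       ] axis [ 595.41823023 -151.09962239   56.5       ]
```

```bash
cat > lat.py <<'E'
from mv import *
A=np.array([.5958,-.1515]);d=np.array([-1,-1])/2**.5
def w(a,k=9,z=.062):
    t=np.radians(-a-.7);p=A+.066*np.array([np.cos(t),np.sin(t)])+k/1e3*d
    return [p[0],p[1],z]
if __name__=="__main__":
    s=readout.get_state();print(np.round(s["eef_pos"],4))
    for v in sys.argv[1:]:
        q=[float(i) for i in v.split(",")];print(v,np.round(w(*q),4),rel(w(*q),-45,s=s))
E
python3 lat.py 0,0,.16 0,0,.062
```

```text
[ 0.5497 -0.1952  0.1633]
0,0,.16 [ 0.6618 -0.1523  0.16  ] ([-4.42, 0.42, 11.15], [-0.009, 0.773, -0.001])
0,0,.062 [ 0.6618 -0.1523  0.062 ] ([-4.44, 10.22, 11.07], [-0.009, 0.773, -0.001])
```

arm_command(
  fingers=[171,171,171,171,171],
  translation=[
    [-1,0.4,3],
    [-2,0.4,6],
    [-4.4,0.4,11],
    [-4.4,0.4,11.1],
    [-4.4,0.4,11.1],
  ],
  angular=[
    [-0.002,0.14,0],
    [-0.004,0.28,0],
    [-0.006,0.43,0],
    [-0.008,0.57,0],
    [-0.009,0.71,0],
  ],
)

```text
clock: 11.65
eef_pos: [0.6624, -0.1515, 0.1597]
ee_rot: [[-0.664, -0.0, 0.748], [-0.748, 0.001, -0.664], [-0.0, -1.0, -0.001]]
ft_force: [-0.4, 0.4, 0.0]
finger_gap: 0.0472
```

```bash
python3 lat.py 0,0,.12
```

```text
[ 0.6624 -0.1515  0.1597]
0,0,.12 [ 0.6618 -0.1523  0.12  ] ([0.1, 3.97, 0.01], [0.001, 0.059, -0.0])
```

arm_command(
  fingers=[171,171,171,171],
  translation=[
    [0.1,2,0],
    [0.1,4,0],
    [0.1,4,0],
    [0.1,4,0],
  ],
  angular=[
    [0,0.059,0],
    [0,0.059,0],
    [0,0.059,0],
    [0,0.059,0],
  ],
)

```text
clock: 12.05
eef_pos: [0.6616, -0.1522, 0.1198]
ee_rot: [[-0.707, -0.001, 0.707], [-0.707, 0.001, -0.707], [-0.0, -1.0, -0.001]]
ft_force: [0.4, 0.1, 0.1]
finger_gap: 0.03
```

```bash
python3 lat.py 0,0,.062; python3 snap.py wrist12 side12
python3 - <<'E'
from h import *
a=load("side12")[0][130:230,210:350,::-1]
cv2.imwrite("pics/s12c.png",cv2.resize(a,None,fx=5.5,fy=5.5,interpolation=cv2.INTER_CUBIC))
E
```

```text
[ 0.6616 -0.1522  0.1198]
0,0,.062 [ 0.6618 -0.1523  0.062 ] ([-0.01, 5.78, 0.03], [0.001, 0.0, -0.0])
12.1 [ 0.662  -0.1523  0.1205] [-14.9  26.4 103.9   0.   49.7 120. ]
```

View pics/wrist12.png

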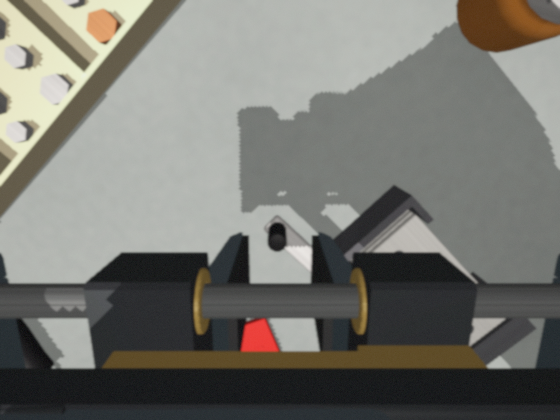

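View pics/s12c.png

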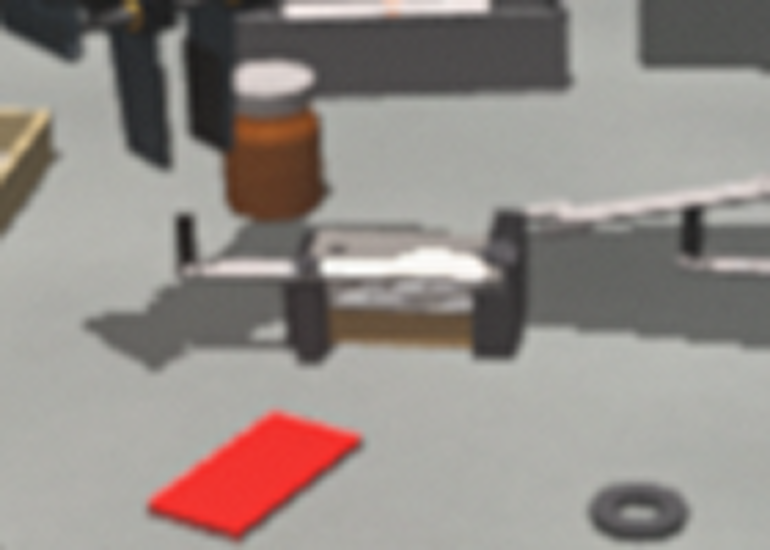

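arm_command(
  fingers=[171,171,171,171,171],
  translation=[
    [0,2,0],
    [0,4,0],
    [0,5.8,0],
    [0,5.8,0],
    [0,5.8,0],
  ],
  angular=[
    [0,0,0],
    [0,0,0],
    [0,0,0],
    [0,0,0],
    [0,0,0],
  ],
)

```text
clock: 12.65
eef_pos: [0.6625, -0.1524, 0.0632]
ee_rot: [[-0.707, 0.001, 0.707], [-0.707, 0.0, -0.707], [-0.001, -1.0, 0.0]]
ft_force: [-0.5, 0.2, 0.6]
finger_gap: 0.0298
```

```bash
python3 lat.py 0,6 8,9 16,9 24,9 32,9 40,9 48,9
```

```text
[ 0.6625 -0.1524  0.0632]
0,6 [ 0.6576 -0.1565  0.062 ] ([0.64, 0.12, -0.06], [-0.0, 0.0, -0.001])
8,9 [ 0.6547 -0.1678  0.062 ] ([1.64, 0.12, 0.53], [-0.0, 0.0, -0.001])
16,9 [ 0.6527 -0.1768  0.062 ] ([2.42, 0.12, 1.03], [-0.0, 0.0, -0.001])
24,9 [ 0.6494 -0.1854  0.062 ] ([3.26, 0.12, 1.4], [-0.0, 0.0, -0.001])
32,9 [ 0.645  -0.1935  0.062 ] ([4.14, 0.12, 1.66], [-0.0, 0.0, -0.001])
40,9 [ 0.6395 -0.2009  0.062 ] ([5.06, 0.11, 1.8], [-0.0, 0.0, -0.001])
48,9 [ 0.633  -0.2074  0.062 ] ([5.98, 0.11, 1.8], [-0.0, 0.0, -0.001])
```

arm_command(
  fingers=[171,171,171,171,171],
  translation=[
    [0.64,0,0],
    [1.2,0,0.25],
    [1.64,0,0.53],
    [2.0,0,0.8],
    [2.42,0,1.03],
  ],
  angular=[
    [0,0,0],
    [0,0,0],
    [0,0,0],
    [0,0,0],
    [0,0,0],
  ],
)

```text
clock: 13.15
eef_pos: [0.6527, -0.1774, 0.0635]
ee_rot: [[-0.707, 0.001, 0.707], [-0.707, 0.0, -0.707], [-0.001, -1.0, 0.001]]
ft_force: [0.9, 1.2, -0.2]
finger_gap: 0.0297
```

```bash
python3 snap.py wrist13;python3 lat.py 16,9 24,9 32,9 40,9 48,9 56,9
```

```text
13.15 [ 0.6527 -0.1774  0.0635] [-1.720e+01  3.070e+01  1.047e+02  1.000e-01  4.450e+01  1.178e+02]
[ 0.6524 -0.1779  0.0633]
16,9 [ 0.6527 -0.1768  0.062 ] ([-0.09, 0.13, -0.06], [-0.001, -0.0, -0.001])
24,9 [ 0.6494 -0.1854  0.062 ] ([0.75, 0.13, 0.32], [-0.001, -0.0, -0.001])
32,9 [ 0.645  -0.1935  0.062 ] ([1.63, 0.13, 0.58], [-0.001, -0.0, -0.001])
40,9 [ 0.6395 -0.2009  0.062 ] ([2.54, 0.13, 0.71], [-0.001, -0.0, -0.001])
48,9 [ 0.633  -0.2074  0.062 ] ([3.46, 0.13, 0.72], [-0.001, -0.0, -0.001])
56,9 [ 0.6257 -0.213   0.062 ] ([4.38, 0.13, 0.6], [-0.001, -0.0, -0.001])
```

View pics/wrist13.png

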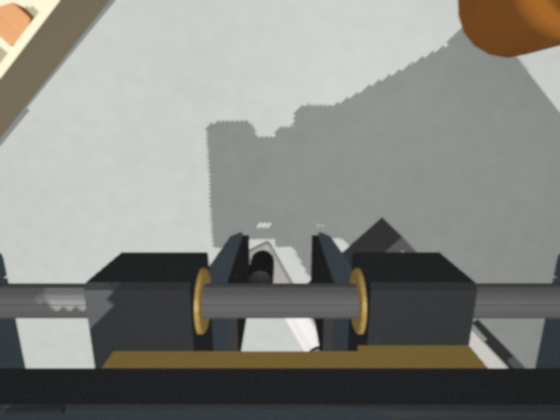

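arm_command(
  fingers=[171,171,171,171,171],
  translation=[
    [0.75,0,0.32],
    [1.63,0,0.58],
    [2.54,0,0.71],
    [3.46,0,0.72],
    [4.38,0,0.6],
  ],
  angular=[
    [0,0,0],
    [0,0,0],
    [0,0,0],
    [0,0,0],
    [0,0,0],
  ],
)

```text
clock: 13.7
eef_pos: [0.625, -0.2137, 0.0632]
ee_rot: [[-0.707, 0.001, 0.707], [-0.707, 0.0, -0.707], [-0.001, -1.0, 0.0]]
ft_force: [1.0, -0.4, -0.3]
finger_gap: 0.0299
```

```bash
python3 lat.py 64,9 72,9 80,9 85,9 90,9 93,9
```

```text
[ 0.625  -0.2137  0.0632]
64,9 [ 0.6176 -0.2175  0.062 ] ([0.79, 0.12, -0.25], [-0.0, -0.0, -0.001])
72,9 [ 0.6091 -0.2209  0.062 ] ([1.63, 0.12, -0.62], [-0.0, -0.0, -0.001])
80,9 [ 0.6001 -0.223   0.062 ] ([2.41, 0.12, -1.1], [-0.0, -0.0, -0.001])
85,9 [ 0.5944 -0.2237  0.062 ] ([2.86, 0.12, -1.46], [-0.0, -0.0, -0.001])
90,9 [ 0.5886 -0.2239  0.062 ] ([3.28, 0.12, -1.85], [-0.0, -0.0, -0.001])
93,9 [ 0.5852 -0.2237  0.062 ] ([3.52, 0.12, -2.11], [-0.0, -0.0, -0.001])
```

arm_command(
  fingers=[171,171,171,171,171],
  translation=[
    [0.79,0,-0.25],
    [1.63,0,-0.62],
    [2.1,0,-0.9],
    [2.41,0,-1.1],
    [2.7,0,-1.3],
  ],
  angular=[
    [0,0,0],
    [0,0,0],
    [0,0,0],
    [0,0,0],
    [0,0,0],
  ],
)

```text
clock: 14.2
eef_pos: [0.5964, -0.2236, 0.0632]
ee_rot: [[-0.707, 0.001, 0.707], [-0.707, 0.0, -0.707], [-0.001, -1.0, 0.0]]
ft_force: [0.4, 0.3, 0.1]
finger_gap: 0.0302
```

```bash
python3 snap.py wrist14 side14;python3 lat.py 85,9 90,9 93,9;  python3 - <<'E'
from h import *
a=load("side14")[0][130:230,210:350,::-1]
cv2.imwrite("pics/s14c.png",cv2.resize(a,None,fx=5.5,fy=5.5,interpolation=cv2.INTER_CUBIC))
E
```

```text
14.25 [ 0.596  -0.2236  0.0632] [-22.7  27.9 109.5   0.   42.5 112.3]
[ 0.5963 -0.2236  0.0632]
85,9 [ 0.5944 -0.2237  0.062 ] ([0.14, 0.12, -0.13], [-0.0, -0.0, -0.001])
90,9 [ 0.5886 -0.2239  0.062 ] ([0.56, 0.12, -0.52], [-0.0, -0.0, -0.001])
93,9 [ 0.5852 -0.2237  0.062 ] ([0.8, 0.12, -0.77], [-0.0, -0.0, -0.001])
```

View pics/s14c.png

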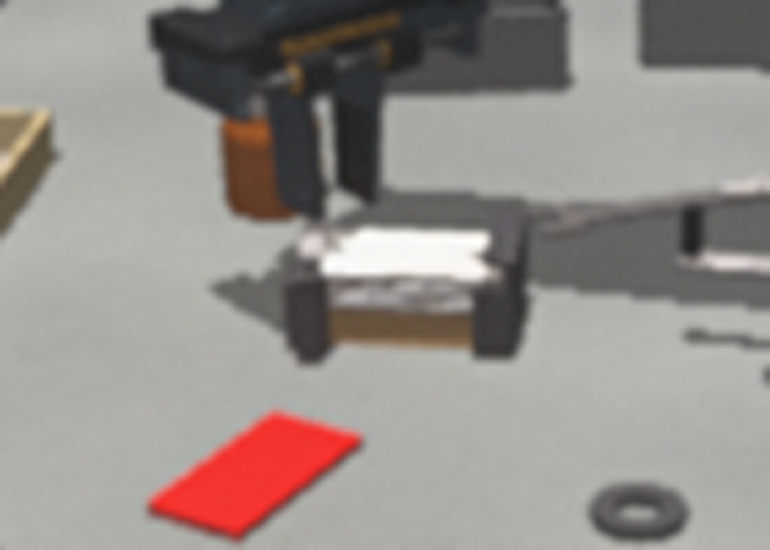

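View pics/wrist14.png

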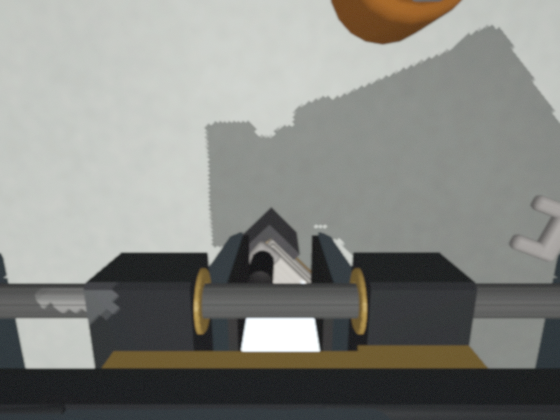

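Nearly closed. I push on to the end stop, watching the force.

arm_command(
  fingers=[171,171,171,171],
  translation=[
    [0.25,0,-0.22],
    [0.4,0,-0.35],
    [0.5,0,-0.47],
    [0.5,0,-0.47],
  ],
  angular=[
    [0,0,0],
    [0,0,0],
    [0,0,0],
    [0,0,0],
  ],
)

```text
clock: 14.7
eef_pos: [0.5892, -0.2237, 0.0631]
ee_rot: [[-0.707, 0.0, 0.707], [-0.707, 0.0, -0.707], [-0.001, -1.0, -0.0]]
ft_force: [1.1, -0.9, 0.2]
finger_gap: 0.0301
```

```bash
python3 lat.py 90,9 93,9 96,9
```

```text
[ 0.5892 -0.2237  0.0631]
90,9 [ 0.5886 -0.2239  0.062 ] ([0.06, 0.11, -0.03], [0.0, -0.0, -0.001])
93,9 [ 0.5852 -0.2237  0.062 ] ([0.29, 0.11, -0.28], [0.0, -0.0, -0.001])
96,9 [ 0.5817 -0.2234  0.062 ] ([0.51, 0.11, -0.55], [0.0, -0.0, -0.001])
```

arm_command(
  fingers=[171,171,171],
  translation=[
    [0.08,0,-0.08],
    [0.16,0,-0.16],
    [0.16,0,-0.16],
  ],
  angular=[
    [0,0,0],
    [0,0,0],
    [0,0,0],
  ],
)

```text
clock: 15.0
eef_pos: [0.5882, -0.2236, 0.0634]
ee_rot: [[-0.707, 0.003, 0.707], [-0.707, 0.0, -0.707], [-0.002, -1.0, 0.002]]
ft_force: [9.4, 3.0, -5.1]
finger_gap: 0.0303
```

arm_command(
  fingers=[171,171,171,171,171],
  translation=[
    [-0.4,0,0.1],
    [-0.85,0,0.1],
    [-0.85,0,0.1],
    [-0.85,-2.5,0.1],
    [-0.85,-6,0.1],
  ],
  angular=[
    [0,0,0],
    [0,0,0],
    [0,0,0],
    [0,0,0],
    [0,0,0],
  ],
)

```text
clock: 15.5
eef_pos: [0.5934, -0.2178, 0.1223]
ee_rot: [[-0.707, -0.001, 0.707], [-0.707, 0.002, -0.707], [-0.001, -1.0, -0.002]]
ft_force: [-0.2, -0.2, 1.1]
finger_gap: 0.03
```

arm_command(
  fingers=[171,171,171,171,171],
  translation=[
    [0,-4,0],
    [0,-8,0],
    [0,-10,-4],
    [0,-10,-8],
    [0,-10,-10],
  ],
  angular=[
    [0,-0.13,0],
    [0,-0.27,0],
    [0,-0.4,0],
    [0,-0.53,0],
    [0,-0.67,0],
  ],
)

```text
clock: 16.0
eef_pos: [0.5208, -0.1457, 0.2229]
ee_rot: [[-0.11, -0.001, 0.994], [-0.994, 0.002, -0.11], [-0.001, -1.0, -0.001]]
ft_force: [0.5, 0.6, 0.8]
finger_gap: 0.0301
```

```bash
python3 snap.py wrist15 side15 top15;  python3 - <<'E'
from h import *
a=load("side15")[0][130:230,210:350,::-1]
cv2.imwrite("pics/s15c.png",cv2.resize(a,None,fx=5.5,fy=5.5,interpolation=cv2.INTER_CUBIC))
E
```

```text
16.1 [ 0.5209 -0.1457  0.2225] [-1.810e+01  6.800e+00  1.175e+02  1.000e-01  5.590e+01  7.820e+01]
```

View pics/wrist15.png

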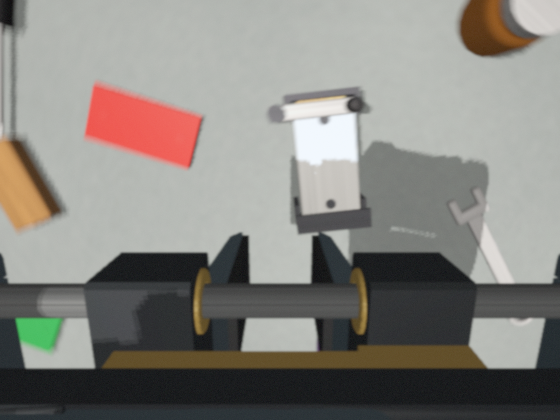

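View pics/s15c.png

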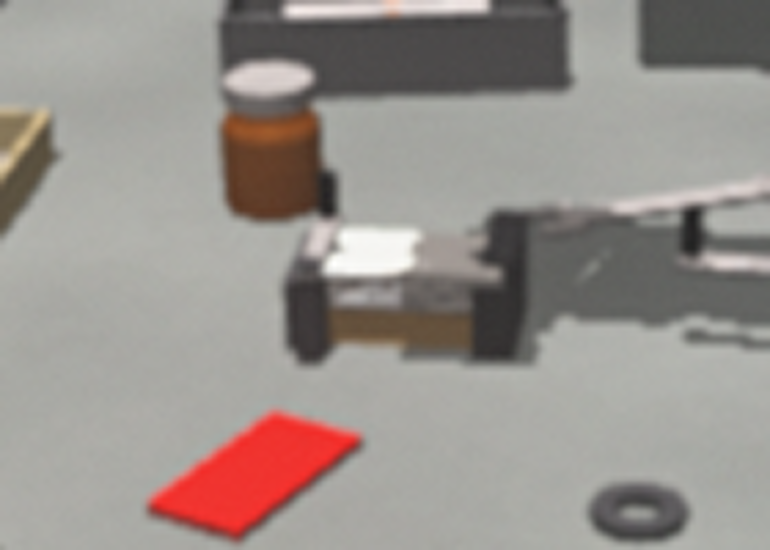

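View pics/top15.png

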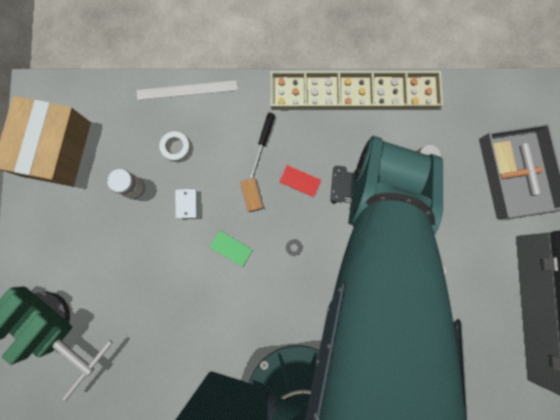

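Run:
```python
from h import *
n="wrist15";im,P,ok=cloud(n)
cv2.imwrite("pics/w15c.png",cv2.resize(im[75:240,260:385,::-1],None,fx=3.5,fy=3.5,interpolation=cv2.INTER_CUBIC))
ax=ray(n,(277,114),.0565)*1000;pin=ray(n,(355,103.5),.0845)*1000
print("axis",ax,"pin",pin,"ang rel world",np.degrees(np.arctan2(-(pin-ax)[1],(pin-ax)[0])))
for (u,v) in [(300,130),(350,130),(325,150),(305,180),(350,180),(310,205),(352,200)]:print((u,v),(np.median(P[v-1:v+2,u-1:u+2].reshape(-1,3),0)*1000).round(1))
```

```text
axis [ 594.28115013 -150.81007353   56.5       ] pin [ 595.1510746  -214.22474474   84.5       ] ang rel world 89.21406397773683
(300, 130) [ 578.1 -170.1   48. ]
(350, 130) [ 573.1 -215.3   47.9]
(325, 150) [ 557.6 -191.2   48.1]
(305, 180) [ 531.7 -170.3   48.3]
(350, 180) [ 527.  -212.5   48.3]
(310, 205) [ 507.2 -172.8   48.5]
(352, 200) [ 507.7 -213.2   48.9]
```

View pics/w15c.png

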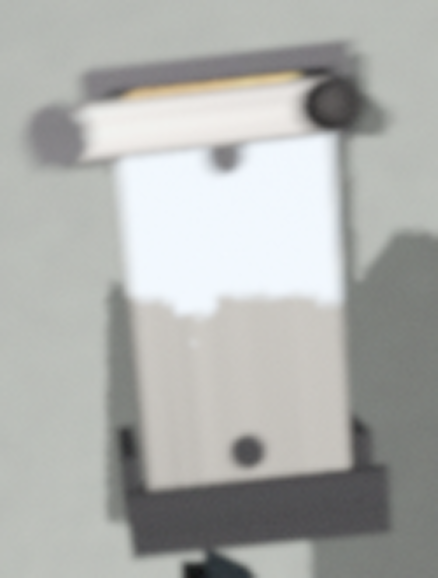

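Run:
```python
from h import *
n="wrist15"
def ln(nm,u,f,z,w=4):
    pts=[]
    for x in u:
        v=f(x);pts.append(sub(n,'v',[x],int(v-w),int(v+w+1),z)[0])
    q,s,k=line(np.array(pts),'y');print(nm,"dir deg",(-np.degrees(np.arctan(q[0]))).round(2),"x at y=-194",np.polyval(q,-194).round(1),s.round(2),k)
c=lambda x,y:(260+x/3.5,75+y/3.5)
def seg(a,b):
    (x0,y0),(x1,y1)=c(*a),c(*b);return lambda x:y0+(x-x0)*(y1-y0)/(x1-x0)
ln("arm near edge",range(295,345),seg((80,160),(310,136)),.0565)
ln("arm far edge",range(288,344),seg((80,105),(310,80)),.0565)
ln("far wall outer",range(290,356),seg((90,74),(345,42)),.042)
ln("lip free edge",range(304,358),seg((140,492),(360,467)),.060)
```

```text
arm near edge dir deg 0.18 x at y=-194 587.3 0.06 36
arm far edge dir deg 0.24 x at y=-194 603.4 0.06 46
far wall outer dir deg 0.05 x at y=-194 610.6 0.03 66
lip free edge dir deg 0.11 x at y=-194 501.4 0.04 54
```

```bash
python3 -c "
from cell import arm,readout
s=readout.get_state();print(s['clock'],s['eef_pos'],s['ft_force']);print(arm.finish_job())"
```

```text
16.15 [ 0.52224211 -0.14663412  0.22275754] [ 0.4935263 -0.2028161 -0.2096389]
the job is handed in; nothing more can be done
None
```

The pile of three plates is loaded in the magazine, the latch arm is fully across its far end, and the job was handed in at about 16 s. The hand-in gives no verdict.

**What I did:** I gripped the three plates together and lifted them off their offcut. I tilted the pile 16°, eased it to 13°, slid the near end under the lip and laid the far end flat on the floor. After letting go, I pushed the pin round to its stop and moved clear.

**Last checks:**
- **Pile:** after the latch was closed, depth readings put its top face at z 47.9–48.9 mm at seven points along its length (nominal 48). The far end sits inside the far wall. The plates stayed stacked and were never separated, so the order is unchanged.
- **Latch:** its arm is parallel to the far wall and the lip to within 0.2°. I met about 10 N at the stop.
- **Clear of the scene:** the robot was touching nothing at hand-in. The bench items visible in the last top and wrist pictures look undisturbed. In the top picture the arm hid the magazine area, including the wrench and most of the jar, but the wrist picture shows both in place.

**What disagreed:** magazine yaw readings scattered from -0.3° to -1.6°, and I used -0.7°; nothing touched during insertion until the floor. A rough pixel estimate put the latch at 89.2° rather than 90°, but the edge lines and the stop force agree that it is fully across.

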